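# Rebuild the spice mill stack and counterhold its shaft bolt

### The arm

A 6-joint arm with a two-finger parallel gripper is mounted at the origin on the work surface. World frame = base frame: x ahead of the robot, y to its left, z up, the work surface at z = 0. Lengths are in m, angles in rad, forces in N, time in s.
With the tool pointing down it reaches from about 0.3 to 0.875 m from the base axis. Payload 4.2 kg.
Tool frame: the origin (TCP) lies at the very end of the fingers, on their centre line; the grasp point (between the pads) lies 19 mm behind it; y points along the fingers, x is the direction in which the jaws open and shut, and the axes are right-handed (so a half turn about y gives the same grasp; the last joint's range is limited). The gripper opens to 85 mm and grips with 20 to 120 N. Pads are 22 mm wide; open, the fingers measure 114 mm over their backs; the gripper's body (76 mm by 85 mm) begins 54 mm behind the grasp point. The pads swing forward as they close: fully open they stand 13 mm farther back than shut.
Start: joints at [1.097, 0.32, 1.565, -0, 1.257, -0.02], TCP at [0.252, 0.517, 0.231] pointing down, gripper open.
Joint ranges: [-3.11, 3.11], [-0.84, 2.01], [0.21, 2.61], [-1.34, 4.49], [0.05, 2.63], [-2.56, 2.56]. Speed limits (rad/s): [2.57, 2.57, 3.14, 3.14, 3.14, 3.14].

### API

Orientations are given as a rotation vector (axis times angle).
In Python, from workcell import bot gives the robot as it stands.
- The arm moves only by the shell command python3 -m jog 'ROWS'. ROWS is JSON, a list of rows, each a list of 3 entries, a list of its own where there are three numbers: the shift along the tool's x, y, z in m, then the turn about the tool's y in degrees, then the gripper's target within -1 to 1 (fully open at 1, half-way at 0, shut at -1). A call has 1 to 5 rows; each row shifts and turns the commanded pose from where the row before left it, along the tool's axes as they then stand; what a row does not reach is not made up. A row lasts 1/12 s, in which the tool goes at most 41.7 mm and 7.16 degrees, less where a joint would pass 70% of its speed; a pose out of reach is approached as far as the arm can. A call with a gripper value outside its range is refused whole. The fingers move at their own pace and stop on an object; the grip force is fixed at half the most. Time passes only in rows, so rows that do not move let the fingers close. It gives the time, the measured TCP pose, the force and the opening at its end, in the units of the state.
- bot.get_obs(): the state, without advancing time (a new reading comes with each control period).
- bot.get_image(name): name is "scene" or "top" or "wrist"; returns a dict with "img" (480x640x3 uint8, blue, green, red), "mtx" (3x3 intrinsics, pixels), "dist_coeffs" ([k1, k2, p1, p2, k3] as OpenCV has them; the pictures are not rectified), "position" and "rotation" of the camera in the world. Camera axes: x right, y down, z forward; pixel columns grow to the right and rows downward; lengths in m; the calibration is good to about 2 mm. A picture is of the moment at which its call begins. There is no depth.
- bot.finish_job(): hands the job in, once; it reports no verdict.
The state is a dict: "t": time; "qpos": joint angles; "dq": joint speeds; "joint_torque": joint torques, N m; "tcp_pos": TCP position; "tool_rot": TCP orientation; "force": force on the tool from outside, world axes, zero at the start; "ft_torque": the same for the moment, N m; "width": opening from 0.0 (shut) to 1.0 (fully open).
Only numpy, scipy, OpenCV 4.12 (cv2) and the standard library are available. Lean on these libraries where they do the work, as an engineer would, in place of code of your own. Each camera call takes 0.05 s, during which the arm holds its last target.

### The job

Rebuild the spice mill's drive: set the hub, spigot up, flat in the round pocket of the mill base, then the spacer ring over the spigot, then the grinding disc on top, letting go of each. Then reach down into the narrow gap between the bracket's two cheeks, grip the hidden bolt head by its two flats, turn it against its spring until the flats stand upright and finish while still holding it there, so that a colleague can tighten the locknut. Leave the jar, the bowl and the spanner where they are.

Things in the scene. Friction and masses are not known exactly. Their poses are not given: they have to be found in the camera images.
- mill: Fixed mill base: steel plate 146 x 300 mm, 10 mm thick. Origin on the worktop; the plate reaches 70 mm to -x, 76 mm to +x, 150 mm either way in y. z up, x roughly away from the robot. At its -y end a grey block 100 x 100 mm, top at 40 mm, holds the pocket; then, at y = 6 mm, a shaft bearing 50 x 18 mm, top at 92 mm. At its +y end: the bracket.
- bracket (a point): Middle of the bracket's gap, at the height of its top edges, 105 mm above the worktop and 30 mm above the bolt's axis. Two upright steel cheeks, 6 mm thick, 48 mm apart inside, face each other along y and reach 45 mm to -x and 76 mm to +x from here; a web, 90 mm high, closes the far end at x = +70 mm. The gap is open above and towards the robot. Axes are the mill base's.
- pocket (a point): Centre of the floor of the round pocket in the grey block: pocket 60 mm in diameter, 10 mm deep, its floor 30 mm above the worktop, on the mill base at x = 0, y = -75 mm. Axes are those of the mill base.
- bolt_head (a point): Centre of the bolt head, in mid gap, 75 mm above the worktop, at x = 0, y = 72 mm on the mill base. The bolt lies along y, through the cheek nearer the pocket (brass locknut outside, 3 mm washer inside). The head: dark steel block, 18 mm across its flats (own x), 28 mm high (own z), 22 mm long (y); 13 mm from either cheek. Its frame turns with the bolt.
- bolt (a joint): Turn of the bolt, rad: 0 = flats upright; positive = the head's top leans to the mill base's -x (the robot's side). Starts at rest, leaning 0.28 to 0.44. A spring (0.6 N m/rad, neutral at 0.36, friction 0.06 N m) turns it back if let go; about 0.3 N m brings it upright. Range -0.6 to 0.7.
- hub: Loose aluminium hub, 0.2 kg: a round foot 56 mm in diameter and 22 mm high with a spigot 16 mm in diameter in its centre, tip (tapered over the last 3 mm) 56 mm above the underside. Origin at the centre of its underside, z up along the spigot. Starts standing on the worktop, spigot up.
- spacer: Loose aluminium ring, 0.06 kg: 40 mm outer diameter, hole 20 mm, 18 mm high (the smaller, taller ring). Origin at the centre of its underside, z along its axis. Starts flat on the worktop.
- disc: Loose steel grinding disc, 0.16 kg: 62 mm outer diameter, hole 20 mm, 10 mm thick (the wider, thinner ring), with low ribs on its upper side; starts flat on the worktop, ribs up. Origin at the centre of its underside, z along its axis.
- jar: Bystander: closed glass jar, 66 mm in diameter, 70 mm high. Origin at the centre of its underside.
- bowl: Bystander: white bowl, 124 mm in diameter, 50 mm high. Origin at the centre of its underside.
- spanner: Bystander: steel spanner 180 mm long lying flat. Origin under its middle.

How it is judged:
By the outcome, as a careful person would: the job done as asked, in the order asked, and still so for the second after the job is handed in, while the arm keeps its last pose, push and grip.
It also fails if it takes over 72 s, if anything falls off the work surface, if the arm or the gripper's body presses on something with over 40 N, if the wrist force passes 120 N, or if a joint passes its speed limit or range.

## Working session

There is one attempt and no reset: what is moved stays moved. The work goes in short steps, Python scripts to look and compute and a shell command to move; the robot and the scene stay as the last step left them, time stands still between calls to the robot, and variables do not carry over. Pictures are saved under pics/ and viewed, and the job is handed in when it is done.

```bash
ls; mkdir -p pics; python3 - <<'E'
from workcell import bot
import cv2
o=bot.get_obs();print(o)
for n in ("scene","top","wrist"):
    d=bot.get_image(n);cv2.imwrite(f"pics/{n}0.png",d["img"]);print(n,d["mtx"],d["dist_coeffs"],d["position"],d["rotation"])
E
```

```text
pics
{'t': 0.0, 'qpos': array([ 1.09698419e+00,  3.20277551e-01,  1.56569555e+00,  2.10776042e-05,
        1.25741732e+00, -2.00037379e-02]), 'dq': array([-6.40580581e-04,  2.35509637e-03, -5.89414581e-04,  8.80070158e-05,
       -2.93488062e-04, -2.10990101e-04]), 'joint_torque': array([-1.62331566e-03, -4.15510261e+01, -2.34158349e+01, -1.81574560e-04,
        8.18986678e-03,  3.42648661e-06]), 'tcp_pos': array([0.25184572, 0.51636429, 0.2304841 ]), 'tool_rot': array([-1.39128323, -0.86760469,  0.87015215]), 'force': array([ 0.1048314 , -0.59383126,  0.03435395]), 'ft_torque': array([ 0.06395344,  0.00925344, -0.01858481]), 'width': 0.9984018326552293}
scene [[610.23379546   0.         320.8201577 ]
 [  0.         610.23379546 235.4808343 ]
 [  0.           0.           1.        ]] [0.02785719 0.         0.         0.         0.        ] [ 1.2871906  -0.53043986  1.07286486] [-2.14777665 -1.08521451  0.46738249]
top [[519.08458537   0.         318.66569167]
 [  0.         519.08458537 249.13833532]
 [  0.           0.           1.        ]] [-0.0519183  0.         0.         0.         0.       ] [0.19884497 0.02082296 1.47826047] [-2.10872854  2.10879887 -0.21236896]
wrist [[364.4939174    0.         321.93861885]
 [  0.         364.4939174  234.85397106]
 [  0.           0.           1.        ]] [-0.00243602  0.          0.          0.          0.        ] [0.18743647 0.54824708 0.37355597] [2.44998393 1.53065417 0.21946851]
```

View pics/scene0.png

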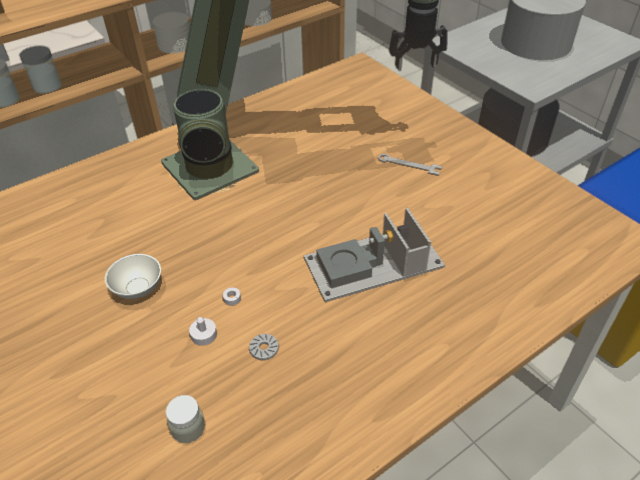

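View pics/top0.png

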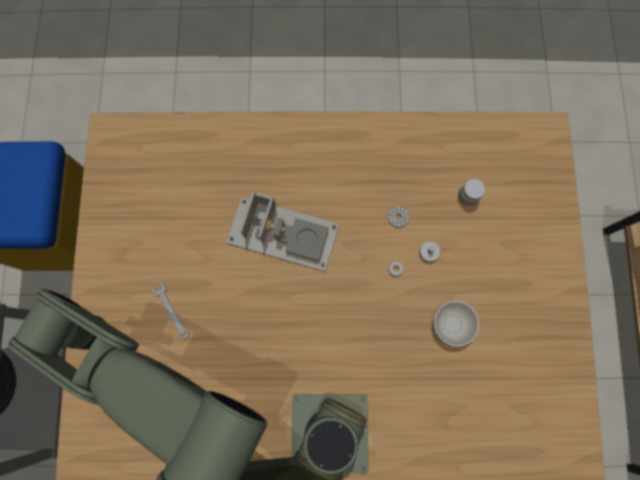

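View pics/wrist0.png

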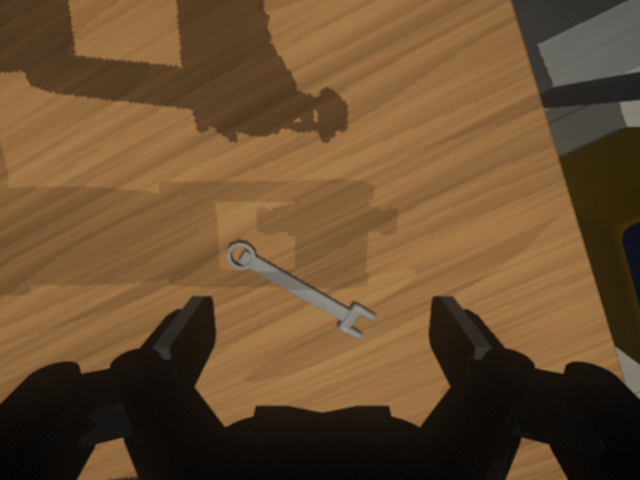

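The scene shows the mill with its bracket at about (375,255). The hub is at (203,330), the spacer at (232,296) and the disc at (264,346). In the top view the hub is at (430,252), the spacer at (396,269), the disc at (398,217), and the mill centre at about (283,233). Next I'll write a helper and measure these.

```bash
cat > h.py <<'E'
import cv2, numpy as np
from scipy.spatial.transform import Rotation as R
from workcell import bot
def ray(d,uv):
    p=cv2.undistortPoints(np.array([[uv]],float),d["mtx"],d["dist_coeffs"])[0,0]
    return R.from_rotvec(d["rotation"]).apply([p[0],p[1],1.])
def w(d,uv,z):
    v=ray(d,uv);c=np.array(d["position"]);return c+v*(z-c[2])/v[2]
def proj(d,P):
    r=R.from_rotvec(d["rotation"]).inv();
    return cv2.projectPoints(np.array(P,float).reshape(-1,3),r.as_rotvec(),-r.apply(d["position"]),d["mtx"],d["dist_coeffs"])[0][:,0]
def crop(d,u0,v0,s,k,fn):
    cv2.imwrite(fn,cv2.resize(d["img"][v0:v0+s*3//4,u0:u0+s],None,fx=k,fy=k,interpolation=cv2.INTER_CUBIC))
def pose():
    o=bot.get_obs();m=R.from_rotvec(o["tool_rot"]).as_matrix();return o,m
E
python3 - <<'E'
from h import *
d=bot.get_image("top");crop(d,210,170,160,5,"pics/t1.png");crop(d,370,170,160,5,"pics/t2.png")
s=bot.get_image("scene");crop(s,290,190,180,4,"pics/s1.png");crop(s,170,270,160,5,"pics/s2.png")
o,m=pose();print(m)
for n,uv,z in(("hub",(430,252),.03),("sp",(396,269),.018),("disc",(398,217),.01),("jar",(472,190),.07),("mill",(283,233),.01)):print(n,w(d,uv,z))
for n,uv,z in(("hub",(203,325),.03),("sp",(232,295),.018),("disc",(264,346),.01)):print(n,w(s,uv,z))
wd=bot.get_image("wrist");print(R.from_rotvec(o["tool_rot"]).inv().apply(wd["position"]-o["tcp_pos"]),m.T@R.from_rotvec(wd["rotation"]).as_matrix())
E
```

```text
[[ 4.38394521e-01 -3.64033130e-04 -8.98782572e-01]
 [ 8.98782265e-01 -7.43494101e-04  4.38394672e-01]
 [-8.27829725e-04 -9.99999657e-01  1.24278113e-06]]
hub [ 0.49558056 -0.28615263  0.03      ]
sp [ 0.44862214 -0.18932938  0.018     ]
disc [ 0.60443436 -0.20101576  0.01      ]
jar [ 0.66764331 -0.40596321  0.07      ]
mill [0.55649436 0.1352718  0.01      ]
hub [ 0.50162013 -0.28448423  0.03      ]
sp [ 0.45784444 -0.19021451  0.018     ]
disc [ 0.6110201 -0.2032957  0.01     ]
[ 1.24057839e-04 -1.43011095e-01  7.18838529e-02] [[ 9.99999932e-01 -3.51003753e-04 -1.09984905e-04]
 [ 5.95062152e-06 -2.83532032e-01  9.58962766e-01]
 [-3.67783774e-04 -9.58962702e-01 -2.83532011e-01]]
```

View pics/t1.png

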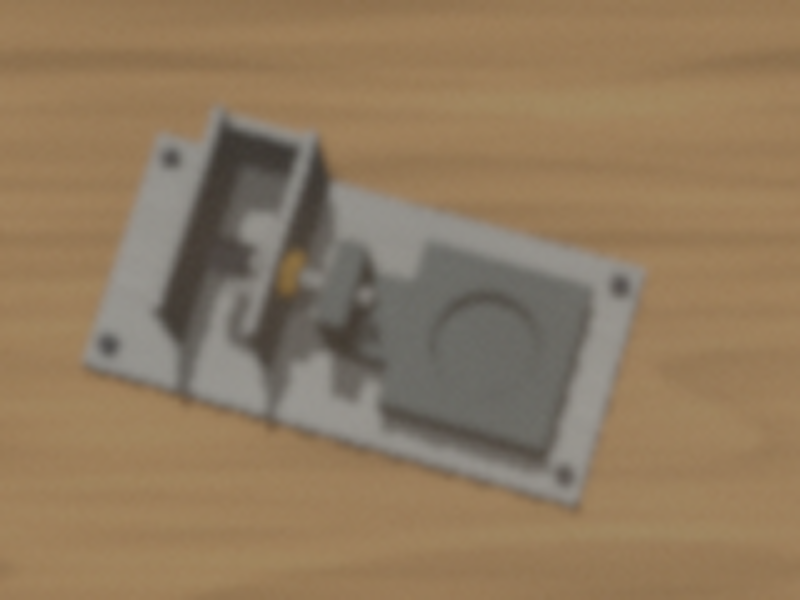

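View pics/s1.png

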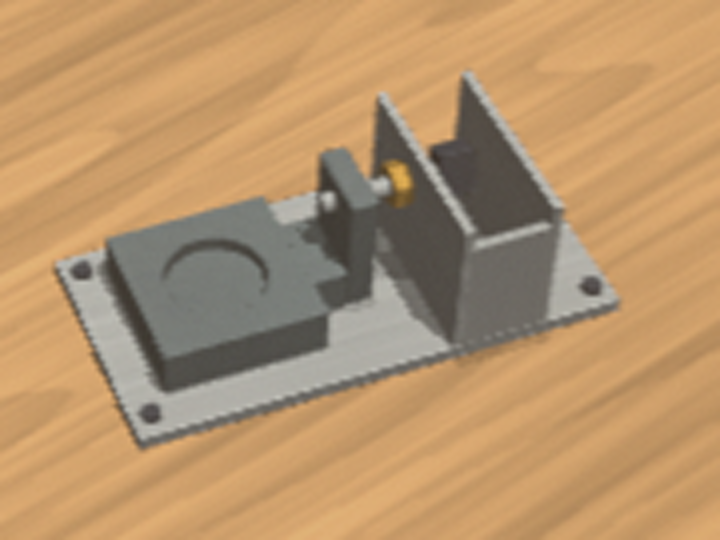

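View pics/t2.png

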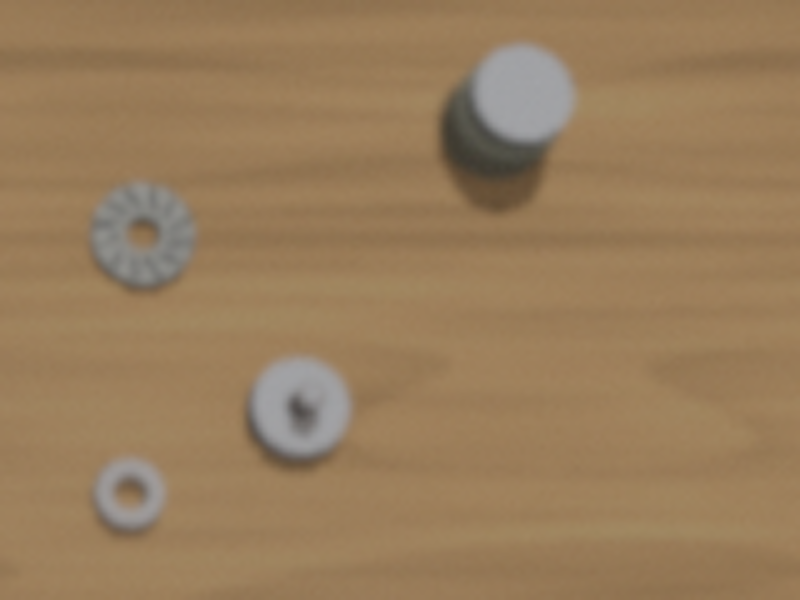

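View pics/s2.png

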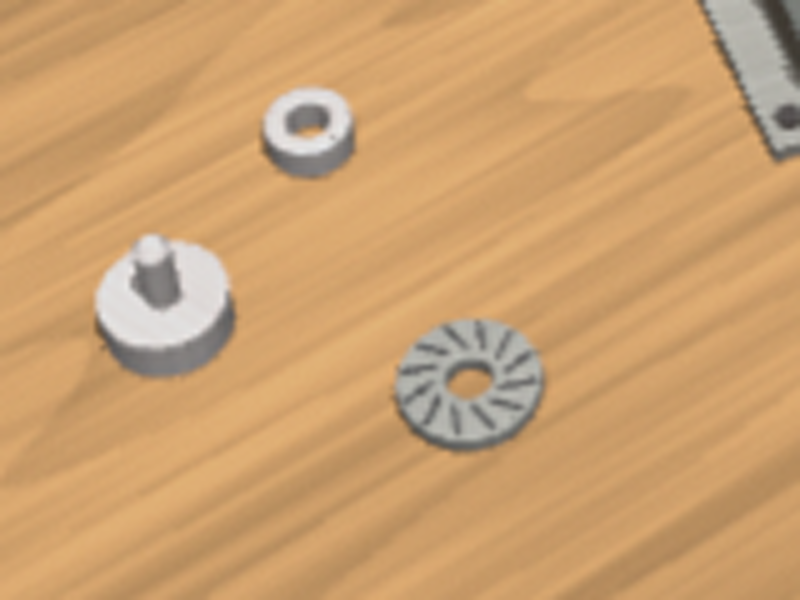

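```bash
python3 - <<'E'
from h import *
from scipy.optimize import least_squares
t=bot.get_image("top");s=bot.get_image("scene")
M=np.array
tp=[((157,135),(76,150,10)),((87,367),(-70,150,10)),((578,508),(-70,-150,10)),((643,268),(76,-150,10)),((593,290),(50,-125,40)),((430,240),(50,-25,40)),((545,452),(-50,-125,40))]
sp=[((140,440),(76,-150,10)),((57,265),(-70,-150,10)),((618,298),(76,150,10)),((470,237),(76,45,105)),((382,95),(-45,45,105)),((466,75),(-45,99,105)),((108,238),(-50,-125,40)),((163,360),(50,-125,40)),((268,198),(-50,-25,40))]
def f(x,d,pts,off,k):
    c,s_=np.cos(x[2]),np.sin(x[2])
    P=[(x[0]+(c*a[0]-s_*a[1])/1e3,x[1]+(s_*a[0]+c*a[1])/1e3,a[2]/1e3) for _,a in pts]
    uv=M([ (M(u)+.5)/k-.5+off for u,_ in pts]);return (proj(d,P)-uv).ravel()
T=lambda x:f(x,t,tp,M([210,170]),5);S=lambda x:f(x,s,sp,M([290,190]),4)
for n,F in(("top",T),("scene",S),("both",lambda x:np.r_[T(x),S(x)])):
    r=least_squares(F,[.55,.13,-.25]);print(n,r.x,np.round(r.fun.reshape(-1,2),1).tolist())
g=lambda k,u,v,o:((u+.5)/k-.5+o[0],(v+.5)/k-.5+o[1])
for n,a,za,b,zb in(("hub",(300,408),.022,(164,297),.022),("spacer",(130,493),.018,(308,118),.018),("disc",(143,234),.010,(470,380),.010)):
    print(n,w(t,g(5,*a,(370,170)),za),w(s,g(5,*b,(170,270)),zb))
print("jar",w(t,g(5,523,95,(370,170)),.07))
E
```

```text
top [ 0.55291406  0.13720521 -0.27883925] [[0.4, 0.1], [-1.0, -0.0], [0.1, -0.2], [0.8, 0.4], [0.2, -0.6], [-0.7, 0.2], [0.2, 0.1]]
scene [ 0.55676474  0.13584283 -0.2858267 ] [[-0.2, 0.3], [-0.3, -0.7], [0.9, 1.1], [0.5, -0.5], [0.0, -0.2], [0.2, -0.7], [-0.6, 0.4], [0.5, 0.2], [-1.0, -0.2]]
both [ 0.55513963  0.13666891 -0.2832832 ] [[0.7, -0.8], [-0.8, -1.0], [0.1, -0.8], [1.0, -0.1], [0.4, -1.1], [-0.4, -0.5], [0.2, -0.5], [-0.2, -0.2], [-0.4, -1.1], [0.7, 0.4], [0.4, -1.2], [-0.2, -0.8], [-0.1, -1.3], [-0.8, -0.1], [0.4, -0.3], [-1.2, -0.7]]
hub [ 0.49956207 -0.28679947  0.022     ] [ 0.50412902 -0.28860169  0.022     ]
spacer [ 0.45093791 -0.18825479  0.018     ] [ 0.4522508  -0.18902759  0.018     ]
disc [ 0.60625579 -0.20166064  0.01      ] [ 0.60967295 -0.20343213  0.01      ]
jar [ 0.67184379 -0.41255198  0.07      ]
```

```bash
python3 -m jog '[[[0,0,0],7.1,1],[[0,0,0],7.1,1],[[0,0,0],7.1,1],[[0,0,0],7.1,1],[[0,0,0],7.1,1]]'; python3 -m jog '[[[0,0,0],7.1,1],[[0,0,0],7.1,1],[[0,0,0],7.1,1],[[0,0,0],7.1,1],[[0,0,0],7.1,1]]'
cat >> h.py <<'E'
def dl(P):
    o,m=pose();return np.round(m.T@(np.array(P)-o["tcp_pos"])*1e3,1)
def hd():
    o,m=pose();return np.degrees(np.arctan2(m[1,0],m[0,0]))
E
python3 - <<'E'
from h import *
print(hd(),bot.get_obs()["qpos"],dl([.5018,-.2877,.13]))
E
```

```text
t: 0.82
tcp_pos: [0.252, 0.5168, 0.2313]
tool_rot: [-1.536, -0.385, 0.385]
force: [0.3, 0.2, -1.1]
width: 1.0
t: 1.23
tcp_pos: [0.2521, 0.5168, 0.2313]
tool_rot: [-1.568, 0.101, -0.101]
force: [-0.3, -0.8, 0.6]
width: 0.998
-7.350054892120032 [1.09700963e+00 3.19584993e-01 1.56457116e+00 1.54105526e-05
 1.25738440e+00 1.22528754e+00] [ 350.6  101.3 -765.9]
```

```bash
python3 -m jog '[[[0,0,0],4.4,1],[[0,0,0],4.45,1]]';python3 - <<'E'
from h import *
print(hd(),bot.get_obs()["qpos"],dl([.5018,-.2877,.14]))
E
```

```text
t: 1.4
tcp_pos: [0.2521, 0.5168, 0.2313]
tool_rot: [-1.559, 0.22, -0.22]
force: [0.4, 0.2, -0.2]
width: 0.997
-16.074591031821996 [ 1.09702170e+00  3.19575535e-01  1.56452714e+00 -3.35856853e-05
  1.25740621e+00  1.37758659e+00] [ 462.7   91.3 -703.9]
```

```bash
for i in 1 2 3 4; do python3 -m jog '[[[0.0195,0,-0.030],0,1],[[0.0195,0,-0.030],0,1],[[0.0195,0,-0.030],0,1],[[0.0195,0,-0.030],0,1],[[0.0195,0,-0.030],0,1]]'|grep tcp; done; python3 -m jog '[[[0.0195,0.02,-0.030],0,1],[[0.0195,0.02,-0.030],0,1],[[0.0195,0.02,-0.030],0,1],[[0.01,0.02,0],0,1],[[0,0.01,0],0,1]]';python3 - <<'E'
from h import *
print(hd(),dl([.5018,-.2877,.14]))
d=bot.get_image("wrist");cv2.imwrite("pics/w1.png",d["img"])
E
```

```text
tcp_pos: [0.305, 0.3444, 0.2314]
tcp_pos: [0.3578, 0.1733, 0.2316]
tcp_pos: [0.4107, 0.0022, 0.2316]
tcp_pos: [0.4635, -0.1688, 0.2315]
t: 3.48
tcp_pos: [0.505, -0.2738, 0.1385]
tool_rot: [-1.559, 0.221, -0.217]
force: [0.2, 0.4, 0.1]
width: 1.002
-15.994906847373484 [  0.8  -1.5 -14.3]
```

View pics/w1.png

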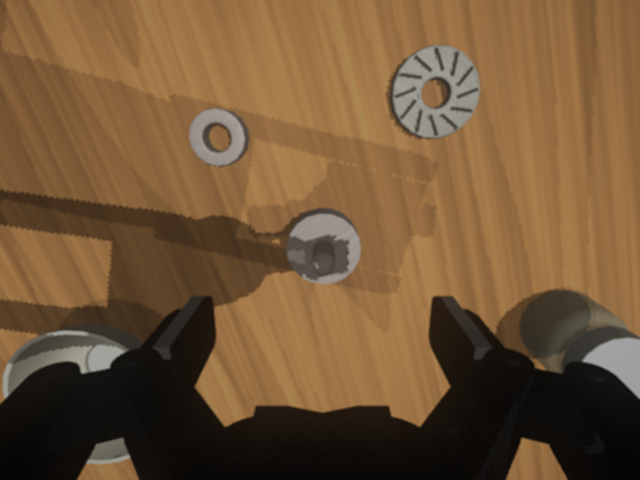

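```bash
python3 - <<'E'
from h import *
d=bot.get_image("wrist");o,m=pose();print(proj(d,o["tcp_pos"]),proj(d,o["tcp_pos"]-m[:,1]*.019))
crop(d,260,190,120,6,"pics/w1a.png");crop(d,170,30,320,2.5 and 2,"pics/w1b.png")
for uv,z in(((323,247),.022),((219,137),.018),((435,92),.010)):print(w(d,uv,z))
E
```

```text
[[321.11946229 301.74830524]] [[320.9811325  324.85936208]]
[ 0.49966318 -0.2847521   0.022     ]
[ 0.45163927 -0.18865215  0.018     ]
[ 0.6041212  -0.20103693  0.01      ]
```

View pics/w1a.png

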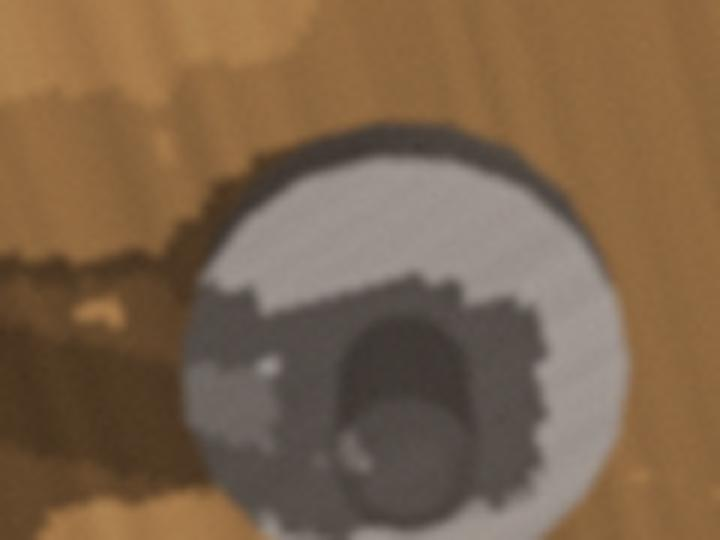

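```bash
python3 - <<'E'
from h import *
d=bot.get_image("wrist")
for uv,z in(((327.7,252.5),.022),((327.7,266.8),.0555)):
  P=w(d,uv,z);print(P,dl(P))
crop(d,260,210,120,6,"pics/w1a.png")
E
```

```text
[ 0.50185567 -0.2899294   0.022     ] [  3.5 118.8 -18.7]
[ 0.50195008 -0.2883355   0.0555    ] [  3.1  85.3 -17.1]
```

View pics/w1a.png

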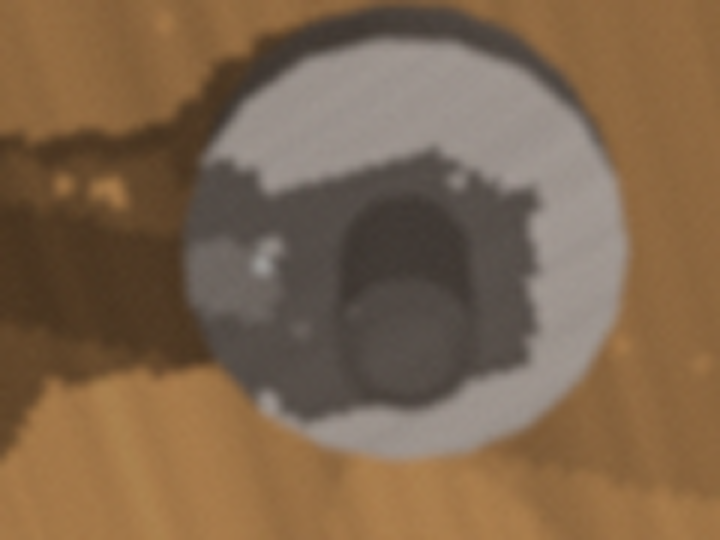

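```bash
python3 -m jog '[[[0.0033,0.035,-0.0173],0,1],[[0,0.035,0],0,1],[[0,0.0415,0],0,1],[[0,0,0],0,0],[[0,0,0],0,-1]]';python3 -m jog '[[[0,0,0],0,-1],[[0,0,0],0,-1],[[0,0,0],0,-1],[[0,0,0],0,-1],[[0,0,0],0,-1]]';python3 - <<'E'
from h import *
print(hd(),dl([.5018,-.2877,.14]))
d=bot.get_image("wrist");cv2.imwrite("pics/w2.png",d["img"])
E
```

```text
t: 4.05
tcp_pos: [0.5025, -0.2885, 0.0301]
tool_rot: [-1.559, 0.218, -0.214]
force: [-0.2, -0.3, 1.5]
width: 0.745
t: 4.47
tcp_pos: [0.5041, -0.2902, 0.0323]
tool_rot: [-1.561, 0.215, -0.22]
force: [-1.7, 0.7, 8.1]
width: 0.163
-15.84758469603826 [  -2.5 -107.7    1.7]
```

View pics/w2.png

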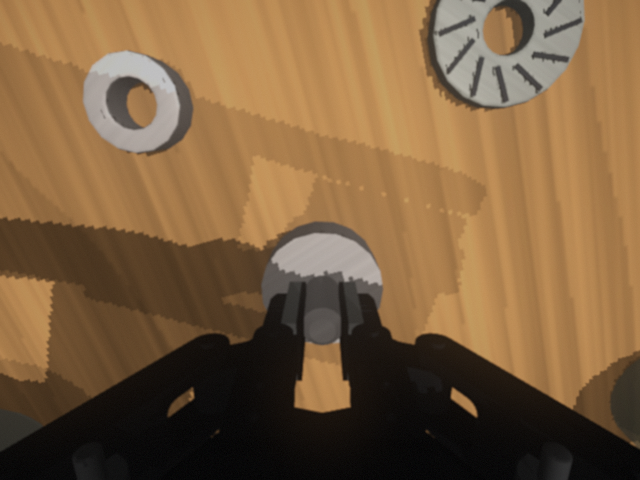

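```bash
python3 -m jog '[[[0,0,0],0,-1],[[0,0,0],0,-1]]';python3 - <<'E'
from h import *
d=bot.get_image("wrist");crop(d,240,210,160,5,"pics/w2a.png")
o,m=pose();print(o["tcp_pos"],o["force"],o["width"]);p=o["tcp_pos"]
print(proj(d,[p,p-m[:,1]*.01]))
s=bot.get_image("scene");crop(s,150,270,120,6,"pics/s3.png")
E
```

```text
t: 4.68
tcp_pos: [0.5041, -0.2901, 0.0323]
tool_rot: [-1.561, 0.215, -0.22]
force: [-1.2, 1.1, 8.5]
width: 0.164
[ 0.50413793 -0.29014867  0.0323445 ] [-1.13200754  1.66717624  8.17134487] 0.16034945445435186
[[321.54704934 301.11819062]
 [321.53408751 312.38717835]]
```

View pics/w2a.png

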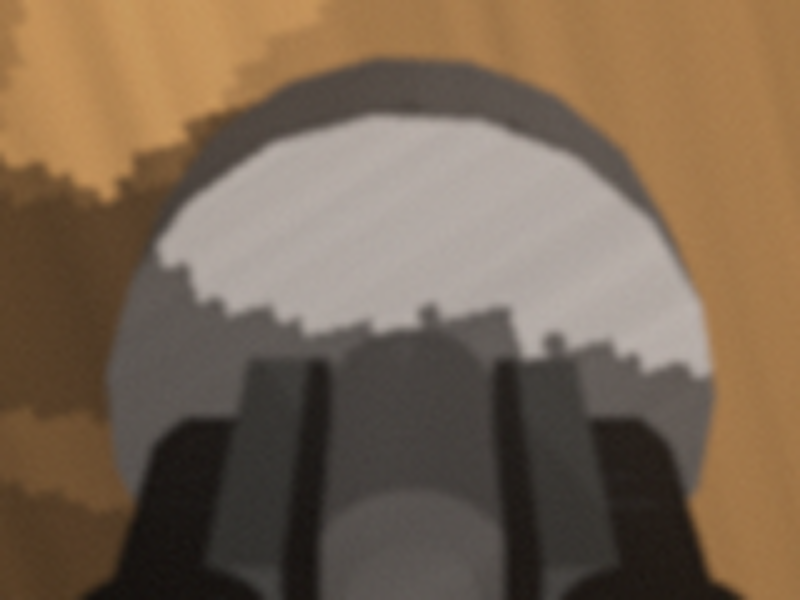

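View pics/s3.png

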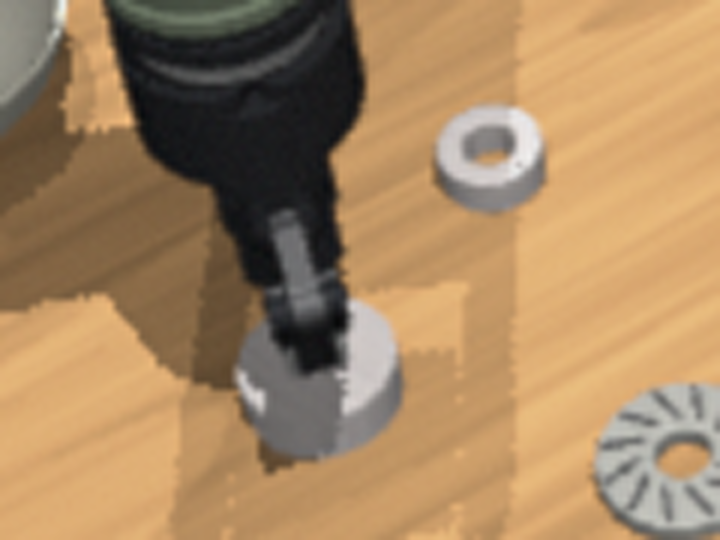

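```bash
python3 -m jog '[[[0,-0.01,0],0,-1],[[0,-0.02,0],0,-1],[[0,-0.03,0],0,-1],[[0,0,0],0,-1]]';python3 - <<'E'
from h import *
d=bot.get_image("wrist");crop(d,240,210,160,5,"pics/w3a.png")
o,m=pose();print(o["tcp_pos"],o["force"],o["width"],hd());p=o["tcp_pos"]
s=bot.get_image("scene");crop(s,150,240,120,6,"pics/s4.png")
E
```

```text
t: 5.12
tcp_pos: [0.5062, -0.2916, 0.0957]
tool_rot: [-1.564, 0.209, -0.225]
force: [0.9, -0.6, -1.8]
width: 0.161
[ 0.50520119 -0.29095533  0.09351388] [ 1.04079982 -0.24779431 -2.49589653] 0.15953069611564238 -15.846574657159806
```

View pics/w3a.png

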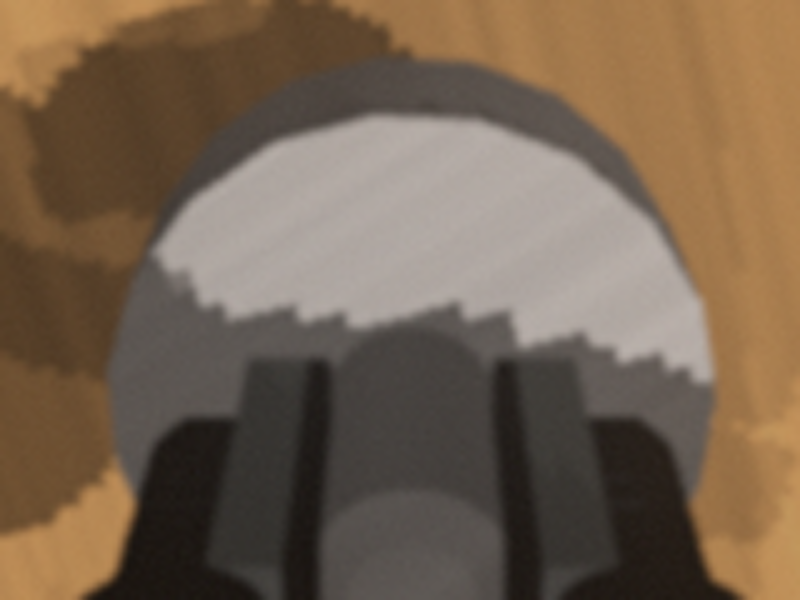

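View pics/s4.png

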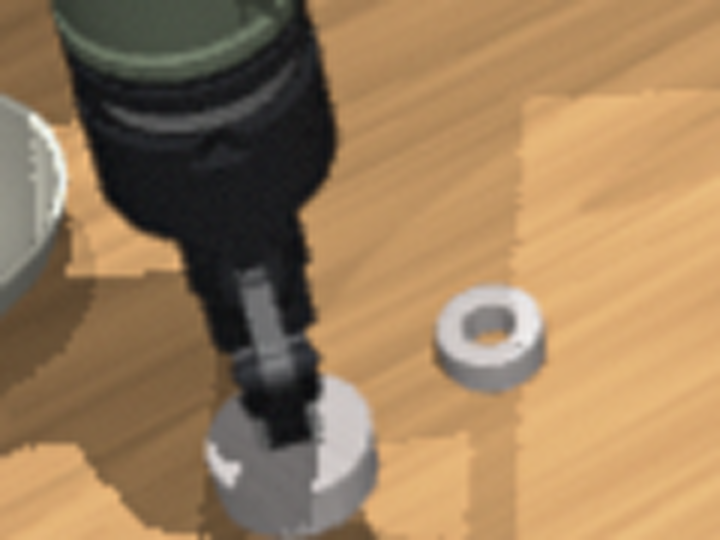

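```bash
cat >> h.py <<'E'
TH=np.linspace(0,2*np.pi,361)
def circ(c,r,m=np.eye(3)):  # horizontal circle in tool x,z
    return np.array(c)+r*(np.cos(TH)[:,None]*m[:,0]+np.sin(TH)[:,None]*m[:,2])
E
python3 - <<'E'
from h import *
from scipy.optimize import least_squares
d=bot.get_image("wrist");crop(d,240,210,160,5,"pics/w4a.png")
o,m=pose();print(o["tcp_pos"],o["force"],hd(),np.round(m,4).tolist())
g=lambda u,o:(u+.5)/5-.5+o
def f(x):
    q=proj(d,circ(o["tcp_pos"]+m@x,.028,m));return [q[:,0].min()-g(107,240),q[:,0].max()-g(713,240),q[:,1].min()-g(113,210)]
r=least_squares(f,[0,.01,0]);print(r.x,r.fun)
q=proj(d,circ(o["tcp_pos"]+m@r.x+m[:,1]*.022,.028,m));print((q.min(0)-[240,210])*5)
E
```

```text
[ 0.50282557 -0.28952887  0.0900844 ] [-0.32278152  0.16869434 -2.10408637] -15.849818385396057 [[0.962, 0.0002, 0.2731], [-0.2731, 0.0, 0.962], [0.0002, -1.0, 0.0]]
[ 0.00116496  0.01000906 -0.00059378] [-1.13686838e-13  1.70530257e-13  5.68434189e-14]
[138.18630501  49.88149077]
```

View pics/w4a.png

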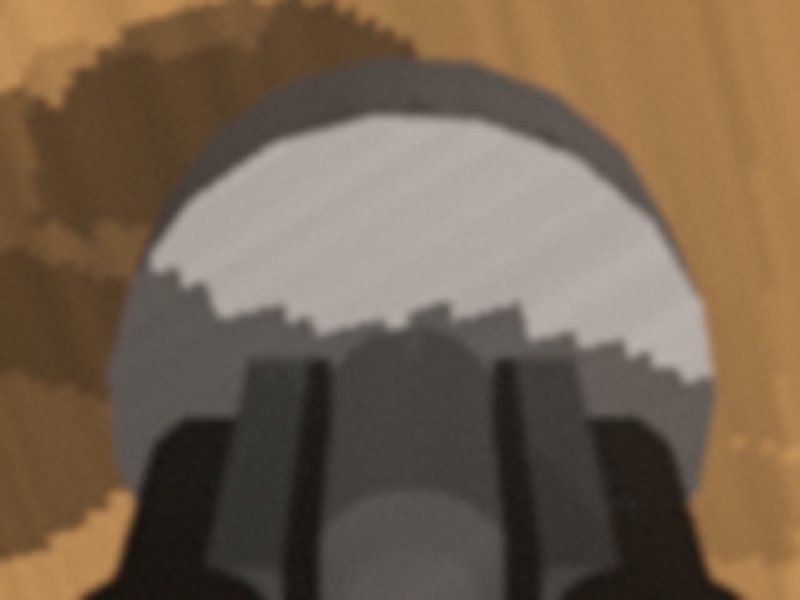

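```bash
python3 - <<'E'
from h import *
print(dl([.534,.0647,.115]))
E
```

```text
[-66.8 -24.9 349.3]
```

```bash
python3 -m jog '[[[-0.0067,-0.005,0.0275],0,-1],[[-0.0067,-0.005,0.0275],0,-1],[[-0.0067,-0.005,0.0275],0,-1],[[-0.0067,-0.005,0.0275],0,-1],[[-0.0067,-0.005,0.0275],0,-1]]';python3 -m jog '[[[-0.0067,0,0.0275],0,-1],[[-0.0067,0,0.0275],0,-1],[[-0.0067,0,0.0275],0,-1],[[-0.0067,0,0.0275],0,-1],[[-0.0067,0,0.0275],0,-1]]';python3 -m jog '[[[0,0,0],0,-1],[[0,0,0],0,-1]]'; python3 - <<'E'
from h import *
o,m=pose();print(hd(),dl([.534,.0647,.115]),o["force"])
d=bot.get_image("wrist");cv2.imwrite("pics/w5.png",d["img"])
E
```

```text
t: 5.68
tcp_pos: [0.5071, -0.1467, 0.1135]
tool_rot: [-1.559, 0.22, -0.215]
force: [1.2, 0.1, -2.2]
width: 0.16
t: 6.1
tcp_pos: [0.5124, -0.0055, 0.1134]
tool_rot: [-1.56, 0.22, -0.215]
force: [0.0, -0.5, -1.8]
width: 0.167
t: 6.27
tcp_pos: [0.5127, -0.0057, 0.1136]
tool_rot: [-1.561, 0.217, -0.213]
force: [-0.2, 0.0, -1.2]
width: 0.159
-15.683751636063676 [ 1.4 -1.5 73.5] [-0.15661117  0.01070577 -1.20474091]
```

View pics/w5.png

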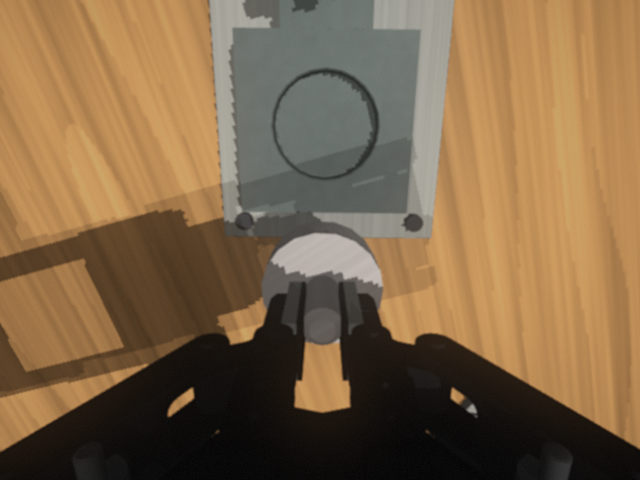

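```bash
python3 - <<'E'
from h import *
d=bot.get_image("wrist");crop(d,220,20,220,3,"pics/w5a.png");crop(d,255,55,140,5,"pics/w5b.png")
E
```

```text
(no output)
```

View pics/w5a.png

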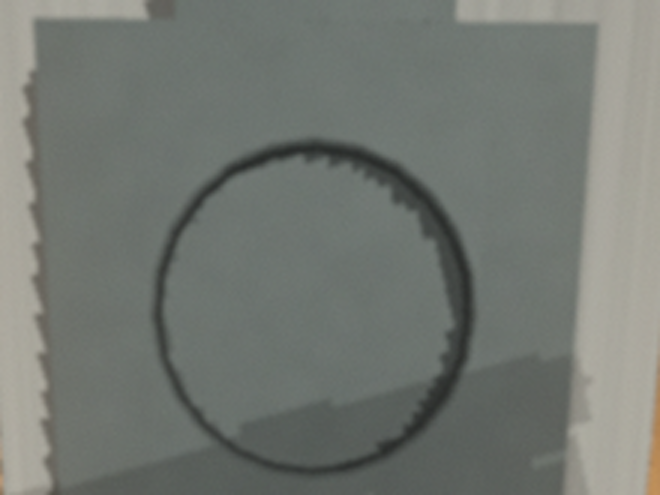

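View pics/w5b.png

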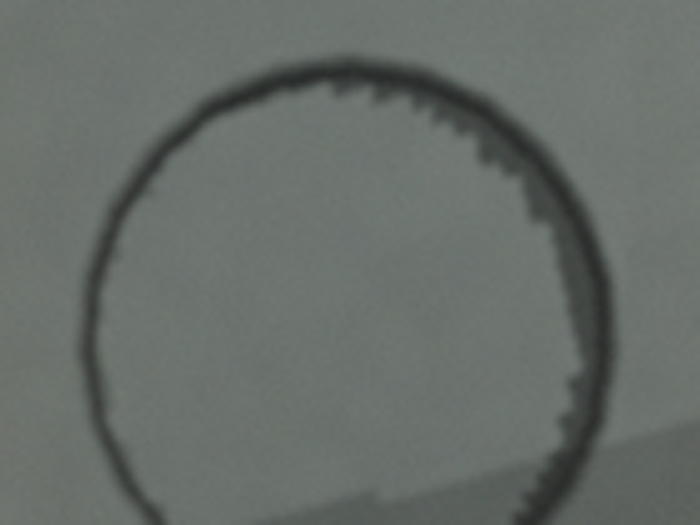

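```bash
python3 - <<'E'
from h import *
from scipy.optimize import least_squares
d=bot.get_image("wrist");o,m=pose()
g=lambda u,o:(u+.5)/3-.5+o
E=[g(157,220),g(470.5,220),g(142.5,20),g(472,20)]
def f(x):
    q=proj(d,circ([x[0],x[1],.04],x[2]));return [q[:,0].min()-E[0],q[:,0].max()-E[1],q[:,1].min()-E[2],q[:,1].max()-E[3]]
r=least_squares(f,[.53,.06,.03]);print(r.x,r.fun)
c=m.T@(np.array([r.x[0],r.x[1],.03])-o["tcp_pos"])*1e3;print("pocket in tool",c,"move",c-[1.2,32,-.6])
# block edges: top edge (35,18)-(597,23); left edge top (35,18)->(50,490)
a,b=w(d,(g(35,220),g(18,20)),.04),w(d,(g(597,220),g(23,20)),.04);v=b-a;print(np.linalg.norm(v),np.degrees(np.arctan2(v[1],v[0])),hd())
E
```

```text
[0.53437464 0.06470443 0.0366708 ] [-10.9072924   10.5858828   35.39085465 -36.94584349]
pocket in tool [ 0.60584498 84.08446749 75.39556521] move [-0.59415502 52.08446749 75.99556521]
0.09950251646588022 -16.331294334632872 -15.887356449011532
```

```bash
python3 - <<'E'
from h import *
from scipy.optimize import least_squares
d=bot.get_image("wrist");o,m=pose()
g=lambda u,o:(u+.5)/3-.5+o
E=[g(157,220),g(470.5,220),g(142.5,20),g(472,20)]
def f(x):
    q=proj(d,circ([x[0],x[1],.04],x[2],m));return [q[:,0].min()-E[0],q[:,0].max()-E[1],q[:,1].min()-E[2],q[:,1].max()-E[3]]
r=least_squares(f,[.53,.06,.03]);print(r.x,r.fun)
c=m.T@(np.array([r.x[0],r.x[1],.03])-o["tcp_pos"])*1e3;print(o["tcp_pos"],"pocket in tool",c,"move",c-[1.2,32,-.6])
E
```

```text
[0.53485243 0.0628217  0.02984645] [-0.14757711  0.14758736  0.13568432 -0.14706718]
[ 0.51343602 -0.00781807  0.11430975] pocket in tool [ 1.30374281 84.2756476  73.84232651] move [ 0.10374281 52.2756476  74.44232651]
```

```bash
python3 - <<'E'
from h import *
for i in range(4):
    o,m=pose();d=bot.get_image("wrist");
    print(o["t"],o["tcp_pos"],m.T@(d["position"]-o["tcp_pos"]),d["position"],o["qpos"])
E
```

```text
6.4667 [ 0.51343602 -0.00781807  0.11430975] [ 1.20918689e-04 -1.42985713e-01  7.20938791e-02] [0.53348594 0.06149835 0.2572632 ] [-3.75060225e-02  3.31543424e-01  1.87306518e+00 -2.34322573e-04
  9.38080315e-01  2.40503763e-01]
6.5167 [ 0.51357968 -0.00785801  0.11447417] [ 1.05533958e-04 -1.42963834e-01  7.20774212e-02] [0.53356786 0.06142952 0.25742008] [-3.76344926e-02  3.31364381e-01  1.87283922e+00 -1.11817765e-04
  9.38059411e-01  2.40576454e-01]
6.5667 [ 0.51361246 -0.00784037  0.11456834] [ 1.35702137e-04 -1.42993379e-01  7.20939686e-02] [0.53361745 0.06145365 0.25754668] [-3.76016276e-02  3.31237965e-01  1.87274814e+00 -1.04055148e-04
  9.38135161e-01  2.40655568e-01]
6.6167 [ 0.51368416 -0.00775369  0.11466492] [ 1.28190520e-04 -1.42986602e-01  7.20937601e-02] [0.53364283 0.06153762 0.25764415] [-3.74608978e-02  3.31123613e-01  1.87263027e+00 -3.77287498e-05
  9.38141149e-01  2.40664208e-01]
```

```bash
python3 -m jog '[[[0,0,0.025],0,-1],[[0,0,0.025],0,-1],[[0,0.01,0.0245],0,-1],[[0,0.02,0],0,-1],[[0,0.005,0],0,-1]]'; python3 -m jog '[[[0,0,0],0,-1],[[0,0,0],0,-1],[[0,0,0],0,-1],[[0,0,0],0,-1],[[0,0,0],0,-1]]'; python3 - <<'E'
from h import *
o,m=pose();print(hd(),o["tcp_pos"],dl([.5339,.0637,.062]),o["force"])
d=bot.get_image("wrist");cv2.imwrite("pics/w6.png",d["img"])
E
```

```text
t: 7.08
tcp_pos: [0.5329, 0.0653, 0.0778]
tool_rot: [-1.561, 0.219, -0.213]
force: [-0.9, -0.6, -2.5]
width: 0.161
t: 7.5
tcp_pos: [0.5346, 0.0643, 0.0807]
tool_rot: [-1.559, 0.217, -0.219]
force: [0.7, 0.3, -2.5]
width: 0.161
-15.897554879840477 [0.53458534 0.06434674 0.08065016] [-0.5 18.6 -0.8] [ 0.69492297  0.2546092  -2.50335947]
```

View pics/w6.png

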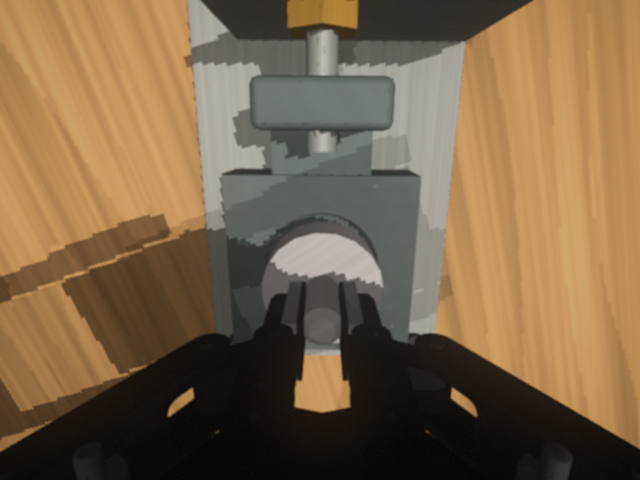

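```bash
python3 -m jog '[[[-0.0004,0.005,-0.0006],0,-1],[[0,0.005,0],0,-1],[[0,0.004,0],0,-1],[[0,0.003,0],0,-1],[[0,0.002,0],0,-1]]'; python3 -m jog '[[[0,0,0],0,-1],[[0,0,0],0,-1],[[0,0,0],0,-1],[[0,0,0],0,-1]]'; python3 - <<'E'
from h import *
o,m=pose();print(hd(),o["tcp_pos"],dl([.5339,.0637,.062]),o["force"])
d=bot.get_image("wrist");cv2.imwrite("pics/w7.png",d["img"])
E
```

```text
t: 7.97
tcp_pos: [0.5331, 0.0643, 0.0622]
tool_rot: [-1.56, 0.218, -0.216]
force: [-8.7, -1.2, 28.7]
width: 0.159
t: 8.3
tcp_pos: [0.5331, 0.0643, 0.0623]
tool_rot: [-1.56, 0.217, -0.217]
force: [-5.8, -0.6, 11.8]
width: 0.165
-15.84195177639529 [0.53311673 0.06433951 0.06232898] [ 0.9  0.3 -0.4] [-5.75250172 -0.56200958 11.82240444]
```

View pics/w7.png

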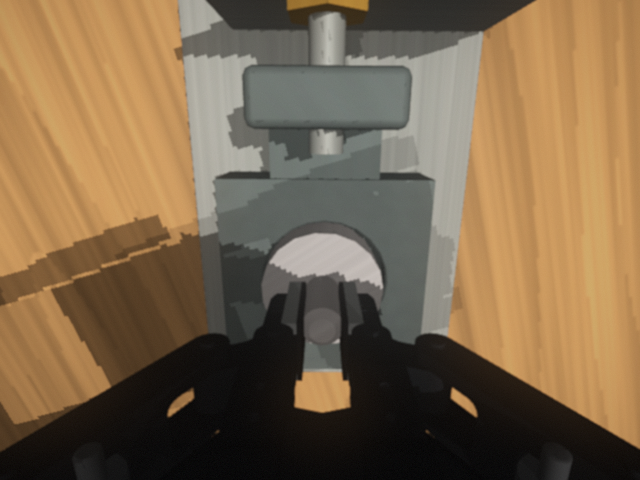

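```bash
python3 -m jog '[[[0.0005,-0.002,0],0,-1],[[0,0,0],0,-0.5],[[0,0,0],0,0],[[0,0,0],0,1],[[0,0,0],0,1]]'; python3 -m jog '[[[0,0,0],0,1],[[0,-0.03,0],0,1],[[0,-0.03,0],0,1],[[0,-0.02,-0.02],0,1],[[0,0,-0.02],0,1]]'; python3 - <<'E'
from h import *
o,m=pose();print(hd(),o["tcp_pos"],o["force"])
d=bot.get_image("wrist");cv2.imwrite("pics/w8.png",d["img"])
s=bot.get_image("scene");crop(s,290,190,180,4,"pics/s8.png")
E
```

```text
t: 8.77
tcp_pos: [0.5342, 0.0642, 0.0626]
tool_rot: [-1.56, 0.217, -0.217]
force: [0.8, -0.3, 0.2]
width: 0.665
t: 9.18
tcp_pos: [0.5262, 0.026, 0.1471]
tool_rot: [-1.558, 0.208, -0.223]
force: [0.3, -0.7, -0.2]
width: 1.007
-15.733588245176886 [0.52620305 0.02600679 0.14714021] [ 0.27297953 -0.69792972 -0.17896224]
```

View pics/w8.png

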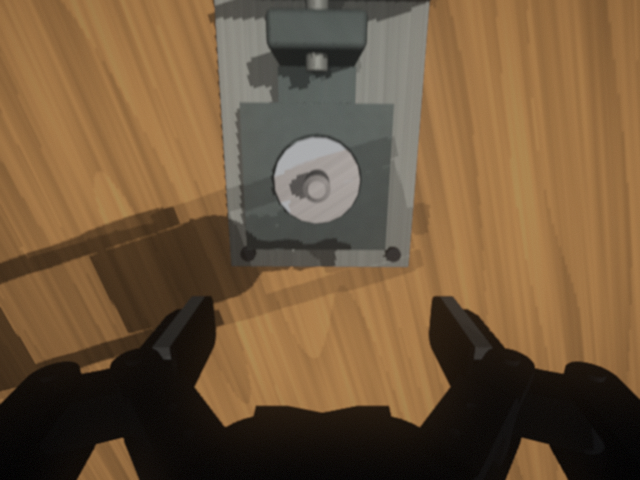

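View pics/s8.png

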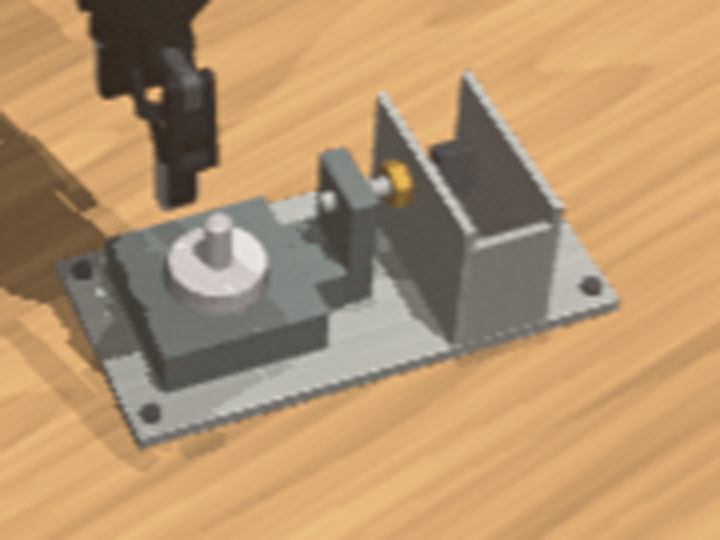

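```bash
python3 - <<'E'
from h import *
d=bot.get_image("wrist");crop(d,265,130,105,7,"pics/w8a.png")
o,m=pose();print(o["tcp_pos"],m.T@np.array([.5342,.0642,.03]))
np.savez("w8.npz",p=d["position"],r=d["rotation"],m=m,t=o["tcp_pos"])
print(dl([.4515,-.1886,.13]))
E
```

```text
[0.52292978 0.02507142 0.14306693] [ 0.49597053 -0.02971509  0.20861813]
[  -9.9   13.  -225.1]
```

View pics/w8a.png

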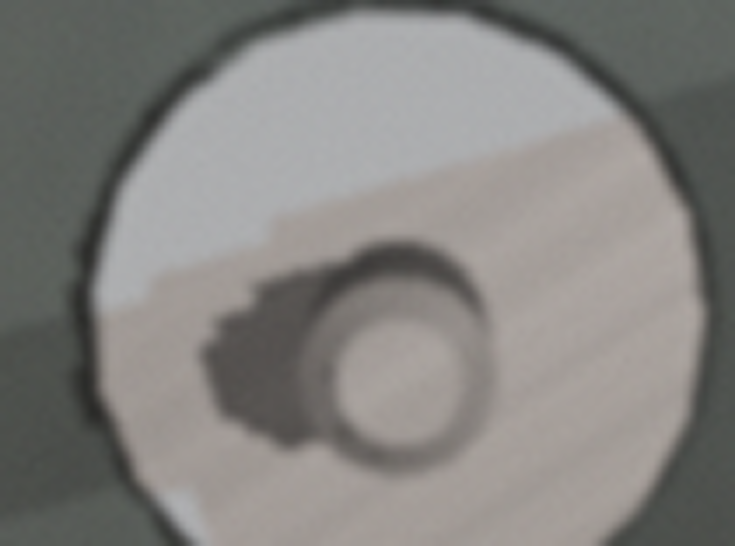

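```bash
python3 - <<'E'
from h import *
from scipy.optimize import least_squares
d=bot.get_image("wrist");o,m=pose();print(o["tcp_pos"])
z=np.load("w8.npz");d["position"]=z["p"];d["rotation"]=z["r"];m=z["m"]
P=w(d,(321.7,184.1),.086);print(P,m.T@P)
g=lambda u,o:(u+.5)/7-.5+o
def f(x):
    q=proj(d,circ([x[0],x[1],.052],.028,m));return [q[:,0].min()-g(93,265),q[:,0].max()-g(708,265),q[:,1].min()-g(8,130)]
r=least_squares(f,[.53,.06]);print(r.x,r.fun,m.T@[*r.x,0])
E
```

```text
[0.52295451 0.02566487 0.14258902]
[0.53468366 0.06438614 0.086     ] [ 0.49640642 -0.08571478  0.20895415]
[0.53480721 0.06439591] [ 0.24161363 -0.24183426 -0.01522883] [4.96488667e-01 2.85268918e-04 2.08960543e-01]
```

```bash
python3 -m jog '[[[-0.002,0,-0.041],0,1],[[-0.002,0,-0.041],0,1],[[-0.002,0,-0.041],0,1],[[-0.002,0,-0.041],0,1],[[-0.002,0.006,-0.041],0,1]]'; python3 -m jog '[[[0,0.006,-0.015],0,1],[[0,0,0],0,1],[[0,0,0],0,1]]'; python3 - <<'E'
from h import *
d=bot.get_image("wrist");o,m=pose();print(hd(),o["tcp_pos"])
cv2.imwrite("pics/w9.png",d["img"])
np.savez("w9.npz",p=d["position"],r=d["rotation"],m=m,t=o["tcp_pos"])
q=proj(d,[.4516,-.1887,.018])[0];print(q);crop(d,int(q[0])-50,int(q[1])-38,100,7,"pics/w9a.png")
E
```

```text
t: 9.8
tcp_pos: [0.4577, -0.1697, 0.1369]
tool_rot: [-1.56, 0.215, -0.217]
force: [-0.0, -0.5, 0.2]
width: 0.997
t: 10.05
tcp_pos: [0.4533, -0.1829, 0.1299]
tool_rot: [-1.558, 0.22, -0.217]
force: [0.6, 0.2, 0.0]
width: 1.002
-15.857123736279888 [ 0.45372216 -0.18235618  0.13024196]
[321.91863186 238.6943511 ]
```

View pics/w9.png

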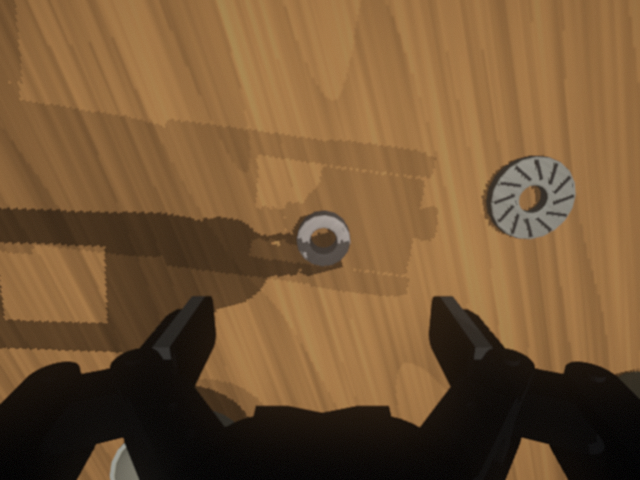

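View pics/w9a.png

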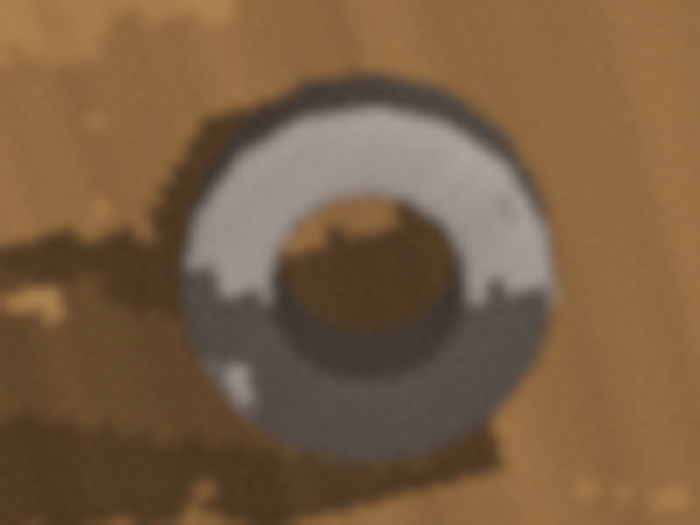

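```bash
python3 - <<'E'
from h import *
from scipy.optimize import least_squares
d=bot.get_image("wrist");o,m=pose();print(o["tcp_pos"])
z=np.load("w9.npz");d["position"]=z["p"];d["rotation"]=z["r"];m=z["m"]
g=lambda u,o:(u+.5)/7-.5+o
for R_,e in((.020,(183,552,103,460)),(.010,(273,465,193,380))):
  def f(x):
    q=proj(d,circ([x[0],x[1],.018],R_,m));return [q[:,0].min()-g(e[0],271),q[:,0].max()-g(e[1],271),q[:,1].min()-g(e[2],200),q[:,1].max()-g(e[3],200)]
  r=least_squares(f,[.45,-.18]);print(r.x,r.fun,m.T@[*r.x,0],m.T@([*r.x,0]-z["t"]),dl([*r.x,0]))
E
```

```text
[ 0.45398987 -0.1820423   0.13052644]
[ 0.45205462 -0.19017639] [-0.95712109  0.95668368 -0.53975756  0.63167643] [ 0.48681554 -0.00061252 -0.05941971] [ 0.00068104  0.1302334  -0.00810568] [  0.4 130.5  -8.5]
[ 0.45215467 -0.1904009 ] [ 0.06237434 -0.06233082  0.31621214 -0.33129983] [ 0.48697312 -0.00061289 -0.05960834] [ 0.00083862  0.13023303 -0.0082943 ] [  0.6 130.5  -8.6]
```

```bash
python3 - <<'E'
from h import *
d=bot.get_image("wrist");o,m=pose()
for v in((8,0,11),(8,10,11),(42.5,-13,11),(42.5,-13,-11),(42.5,-3,11)):print(v,proj(d,o["tcp_pos"]+m@(np.array(v)/1e3)))
crop(d,190,280,260,3,"pics/w10.png")
E
```

```text
(8, 0, 11) [[340.55234267 277.34485649]]
(8, 10, 11) [[339.45875715 268.56053029]]
(42.5, -13, 11) [[430.88710939 290.44041073]]
(42.5, -13, -11) [[426.34443138 340.05317698]]
(42.5, -3, 11) [[423.982426   280.10528463]]
```

View pics/w10.png

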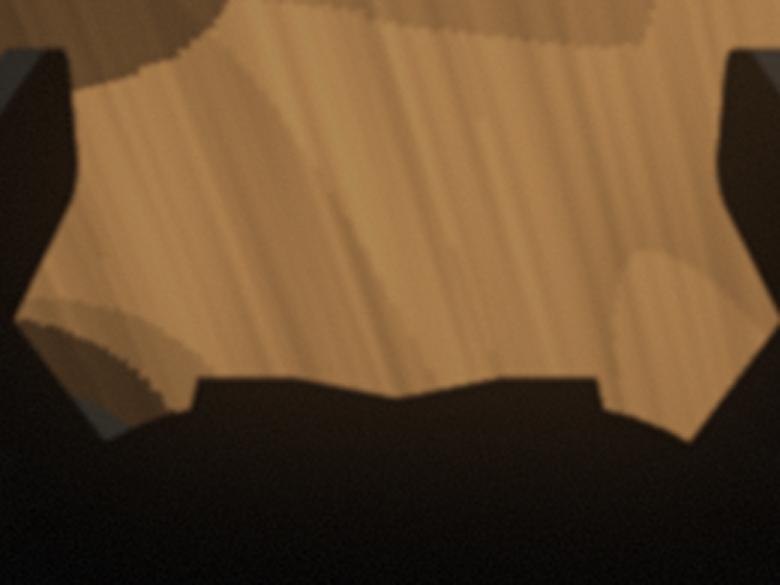

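```bash
python3 -m jog '[[[0.0003,0.035,-0.0085],0,1],[[0,0.035,0],0,1],[[0,0.03,0],0,1],[[0,0.02,0],0,1],[[0,0.0105,0],0,1]]'; python3 -m jog '[[[0,0,0],0,1],[[0,0,0],0,0],[[0,0,0],0,-1],[[0,0,0],0,-1],[[0,0,0],0,-1]]';python3 -m jog '[[[0,0,0],0,-1],[[0,0,0],0,-1],[[0,0,0],0,-1]]'; python3 - <<'E'
from h import *
d=bot.get_image("wrist");o,m=pose();print(hd(),o["tcp_pos"],m.T@o["tcp_pos"])
cv2.imwrite("pics/w11.png",d["img"])
E
```

```text
t: 10.62
tcp_pos: [0.4506, -0.1894, -0.0021]
tool_rot: [-1.559, 0.219, -0.212]
force: [0.5, 0.3, 0.6]
width: 1.002
t: 11.03
tcp_pos: [0.4523, -0.1915, 0.0015]
tool_rot: [-1.56, 0.215, -0.219]
force: [-1.3, 2.4, 31.6]
width: 0.456
t: 11.28
tcp_pos: [0.4523, -0.1915, 0.0019]
tool_rot: [-1.56, 0.215, -0.22]
force: [-0.1, 1.7, 6.7]
width: 0.443
-15.873342156574344 [ 0.45232536 -0.19155765  0.00186497] [ 0.48747417 -0.00050143 -0.06053695]
```

View pics/w11.png

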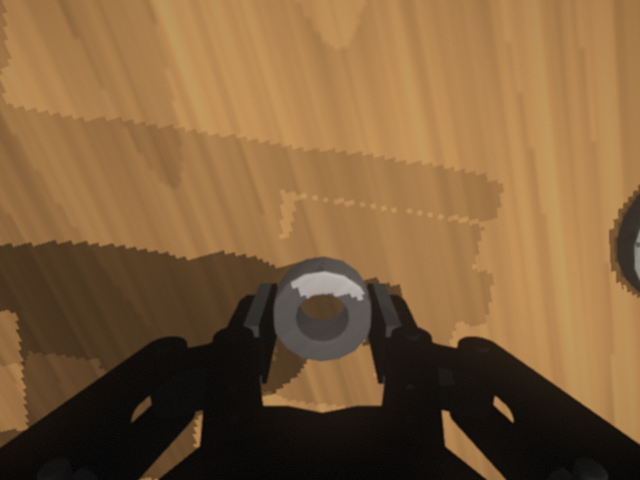

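```bash
python3 -m jog '[[[0,-0.015,0],0,-1],[[0,-0.03,0],0,-1],[[0,-0.04,0],0,-1],[[0,-0.035,0],0,-1],[[0,0,0],0,-1]]'; python3 -m jog '[[[0,0,0],0,-1],[[0,0,0],0,-1],[[0,0,0],0,-1]]';python3 - <<'E'
from h import *
d=bot.get_image("wrist");o,m=pose();print(hd(),o["tcp_pos"],m.T@o["tcp_pos"],o["force"])
crop(d,260,245,130,6,"pics/w12.png")
E
```

```text
t: 11.75
tcp_pos: [0.4556, -0.1934, 0.1275]
tool_rot: [-1.564, 0.206, -0.229]
force: [0.8, 0.1, -0.5]
width: 0.446
t: 12.0
tcp_pos: [0.4503, -0.191, 0.1192]
tool_rot: [-1.559, 0.219, -0.215]
force: [-0.3, 0.2, -0.7]
width: 0.444
-15.85557780536577 [ 0.450325   -0.19097628  0.11893573] [ 0.48499434 -0.1204896  -0.06060526] [-0.01181926  0.48935138 -0.63981121]
```

View pics/w12.png

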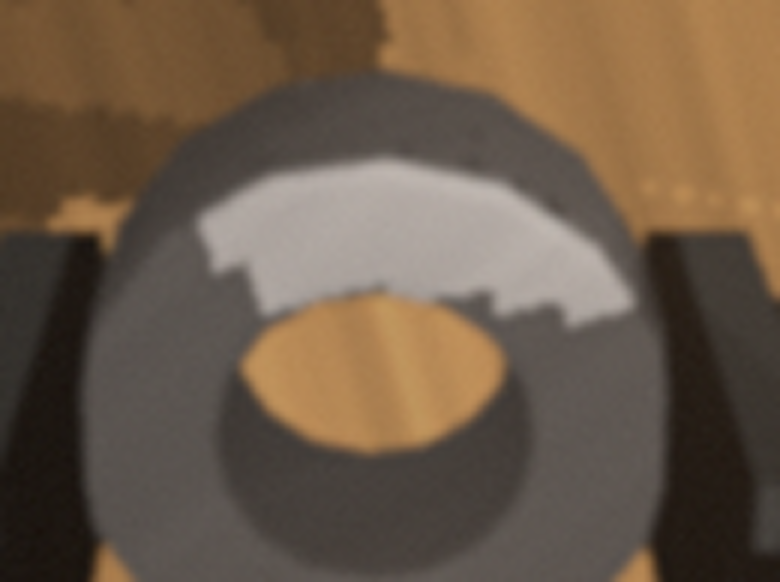

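```bash
python3 - <<'E'
from h import *
from scipy.optimize import least_squares
d=bot.get_image("wrist");o,m=pose()
g=lambda u,o:(u+.5)/6-.5+o
for R_,e in((.020,(82,668,157)),(.010,(218,533,293,577))):
  def f(x):
    q=proj(d,circ(o["tcp_pos"]+m@x,R_,m));a= [q[:,0].min()-g(e[0],260),q[:,0].max()-g(e[1],260),q[:,1].min()-g(e[2],245)]
    return a+([q[:,1].max()-g(e[3],245)] if len(e)>3 else [])
  r=least_squares(f,[0,-.016,0]);print(r.x*1e3,r.fun)
# fixed y
# target TCP for spigot: tool coords x .4960, z .2090 - zoff
print(m.T@o["tcp_pos"])
E
```

```text
[ 0.0762526  -9.20011214 -2.15458254] [-5.68434189e-14  0.00000000e+00 -5.68434189e-14]
[  0.09986553 -19.17312358   2.79623934] [-0.08864814  0.08865275  0.09706745 -0.10115094]
[ 0.48516263 -0.12044438 -0.06068968]
```

```bash
python3 - <<'E'
from h import *
from scipy.optimize import least_squares
d=bot.get_image("wrist");o,m=pose()
g=lambda u,o:(u+.5)/6-.5+o
for R_,e in((.020,(82,668,157)),(.010,(218,533,293,577))):
  def f(x):
    q=proj(d,circ(o["tcp_pos"]+m@[x[0],-.0161,x[1]],R_,m));a= [q[:,0].min()-g(e[0],260),q[:,0].max()-g(e[1],260),q[:,1].min()-g(e[2],245)]
    return a+([q[:,1].max()-g(e[3],245)] if len(e)>3 else [])
  r=least_squares(f,[0,0]);print(r.x*1e3,r.fun)
# bottom outer circle top row at ~72
f=lambda z:(proj(d,circ(o["tcp_pos"]+m@[0,.0019,z[0]],.02,m))[:,1].min()-g(72,245))
print(least_squares(f,[0]).x*1e3)
print(m.T@o["tcp_pos"],hd())
E
```

```text
[0.04220773 0.59095605] [-2.58751385  2.58783026  0.21419338]
[0.07423161 1.15293425] [ 0.52479416 -0.52485199  0.6090914  -0.68454393]
[-0.20681334]
[ 0.48537025 -0.1204126  -0.06068636] -15.851622403752312
```

```bash
python3 -m jog '[[[0.002,0,0.036],0,-1],[[0.002,0,0.036],0,-1],[[0.002,0,0.036],0,-1],[[0.002,0,0.036],0,-1],[[0.002,0,0.036],0,-1]]'; python3 -m jog '[[[0.001,0,0.036],0,-1],[[0,0,0.036],0,-1],[[0,0,0.0169],0,-1],[[0,0,0],0,-1],[[0,0,0],0,-1]]';python3 -m jog '[[[0,0.01,0],0,-1],[[0,0.006,0],0,-1],[[0,0,0],0,-1],[[0,0,0],0,-1],[[0,0,0],0,-1]]';python3 - <<'E'
from h import *
d=bot.get_image("wrist");o,m=pose();print(hd(),o["tcp_pos"],dl([.5343,.0648,.0539]),o["force"])
cv2.imwrite("pics/w13.png",d["img"]);crop(d,260,230,130,6,"pics/w13a.png")
E
```

```text
t: 12.57
tcp_pos: [0.5101, -0.0195, 0.1194]
tool_rot: [-1.56, 0.219, -0.216]
force: [0.7, 0.5, 0.1]
width: 0.444
t: 12.98
tcp_pos: [0.535, 0.0648, 0.1193]
tool_rot: [-1.561, 0.217, -0.214]
force: [0.2, -0.5, -1.0]
width: 0.441
t: 13.4
tcp_pos: [0.5353, 0.0635, 0.1042]
tool_rot: [-1.56, 0.218, -0.218]
force: [0.2, 0.2, 0.1]
width: 0.446
-15.908505620340891 [0.53552521 0.0636541  0.10442118] [-1.5 50.5  0.8] [ 0.2939751   0.15591361 -0.79460773]
```

View pics/w13a.png

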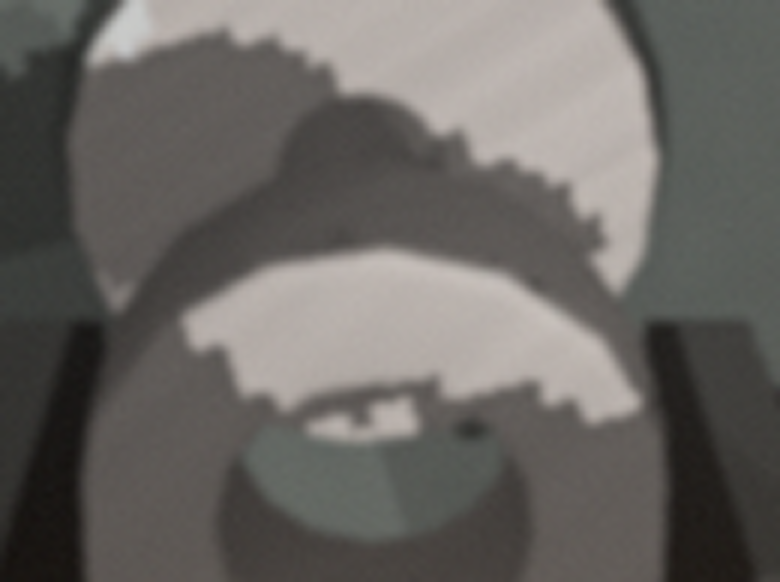

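```bash
python3 -m jog '[[[-0.0012,0.006,0.0006],0,-1],[[0,0.005,0],0,-1],[[0,0,0],0,-1],[[0,0,0],0,-1]]';python3 - <<'E'
from h import *
d=bot.get_image("wrist");o,m=pose();print(hd(),o["tcp_pos"],dl([.5343,.0648,.0539]),o["force"])
crop(d,260,230,130,6,"pics/w14a.png")
E
```

```text
t: 13.78
tcp_pos: [0.5341, 0.0651, 0.0928]
tool_rot: [-1.56, 0.218, -0.216]
force: [1.2, 0.1, -0.1]
width: 0.444
-15.84197312251988 [0.53433811 0.06518326 0.09309929] [ 0.1 39.2 -0.4] [0.11040401 0.26102947 0.40176511]
```

View pics/w14a.png

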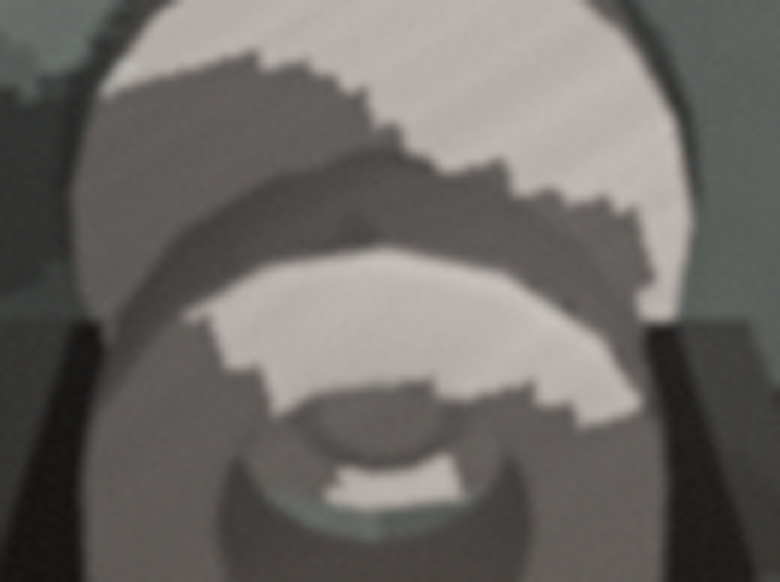

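```bash
python3 -m jog '[[[0,0.004,-0.0002],0,-1],[[0,0.004,0],0,-1],[[0,0.004,0],0,-1],[[0,0,0],0,-1]]';python3 -m jog '[[[0,0.007,0],0,-1],[[0,0.007,0],0,-1],[[0,0.006,0],0,-1],[[0,0.004,0],0,-1],[[0,0.002,0],0,-1]]';python3 -m jog '[[[0,0.001,0],0,-1],[[0,0,0],0,-1],[[0,0,0],0,-1]]';python3 - <<'E'
from h import *
d=bot.get_image("wrist");o,m=pose();print(hd(),o["tcp_pos"],dl([.5343,.0648,.0539]),o["force"])
cv2.imwrite("pics/w15.png",d["img"])
E
```

```text
t: 14.17
tcp_pos: [0.5337, 0.0649, 0.0803]
tool_rot: [-1.56, 0.219, -0.216]
force: [0.1, 0.8, -0.2]
width: 0.444
t: 14.58
tcp_pos: [0.5338, 0.0649, 0.0543]
tool_rot: [-1.56, 0.218, -0.216]
force: [0.2, 0.3, -0.4]
width: 0.442
t: 14.83
tcp_pos: [0.5347, 0.065, 0.0545]
tool_rot: [-1.56, 0.217, -0.218]
force: [0.6, 0.7, -0.2]
width: 0.44
-15.851426011464454 [0.53469745 0.06496012 0.05450536] [-0.3  0.6 -0.3] [ 0.36637478 -0.81571662 -1.22595114]
```

View pics/w15.png

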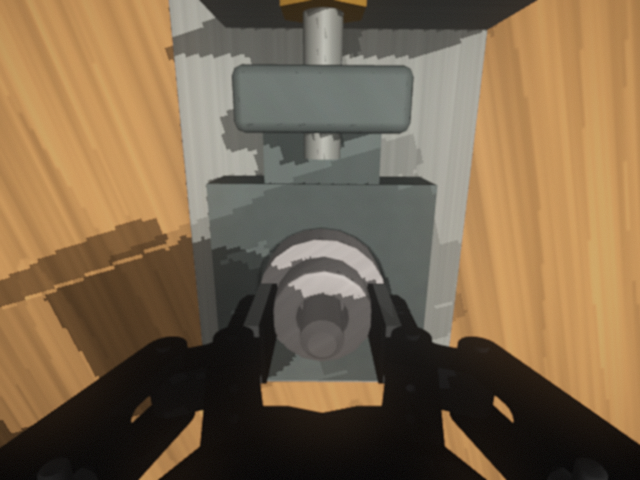

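```bash
python3 -m jog '[[[0,0.0012,0],0,-1],[[0,0,0],0,-1],[[0,0,0],0,-0.1],[[0,0,0],0,0.3],[[0,0,0],0,1]]';python3 -m jog '[[[0,0,0],0,1],[[0,0,0],0,1],[[0,-0.03,0],0,1],[[0,-0.035,0],0,1],[[0,-0.025,-0.03],0,1]]';python3 -m jog '[[[0,0,-0.01],0,1],[[0,0,0],0,1],[[0,0,0],0,1]]';python3 - <<'E'
from h import *
d=bot.get_image("wrist");o,m=pose();print(hd(),o["tcp_pos"])
np.savez("w16.npz",p=d["position"],r=d["rotation"],m=m,t=o["tcp_pos"])
q=proj(d,[.5345,.0645,.07])[0].astype(int);print(q);crop(d,q[0]-55,q[1]-40,110,7,"pics/w16.png")
s=bot.get_image("scene");crop(s,290,190,180,4,"pics/s16.png")
E
```

```text
t: 15.3
tcp_pos: [0.5344, 0.065, 0.0531]
tool_rot: [-1.56, 0.217, -0.217]
force: [-0.5, -0.3, -0.1]
width: 0.722
t: 15.72
tcp_pos: [0.5283, 0.0388, 0.1451]
tool_rot: [-1.558, 0.212, -0.217]
force: [0.8, -0.6, 1.3]
width: 1.0
t: 15.97
tcp_pos: [0.5228, 0.0263, 0.1425]
tool_rot: [-1.559, 0.219, -0.217]
force: [0.3, 0.2, -0.0]
width: 1.0
-15.889860972801634 [0.52272014 0.02666445 0.14199717]
[322 183]
```

View pics/w16.png

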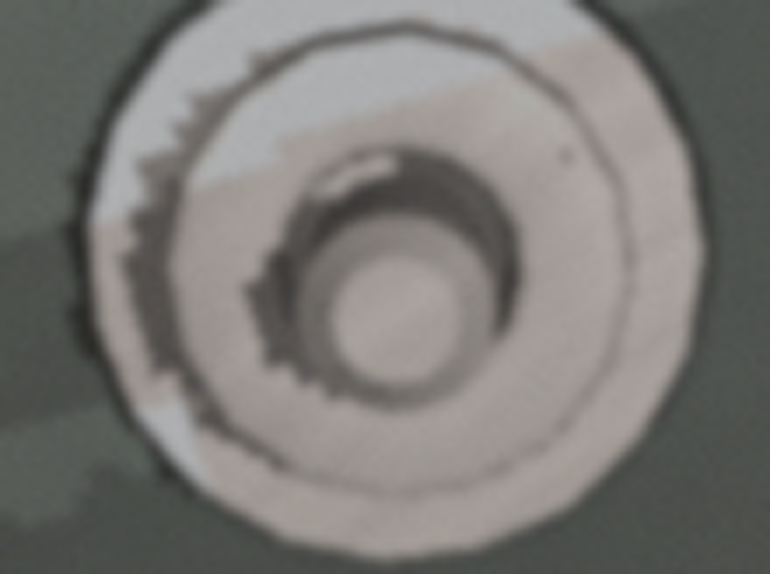

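View pics/s16.png

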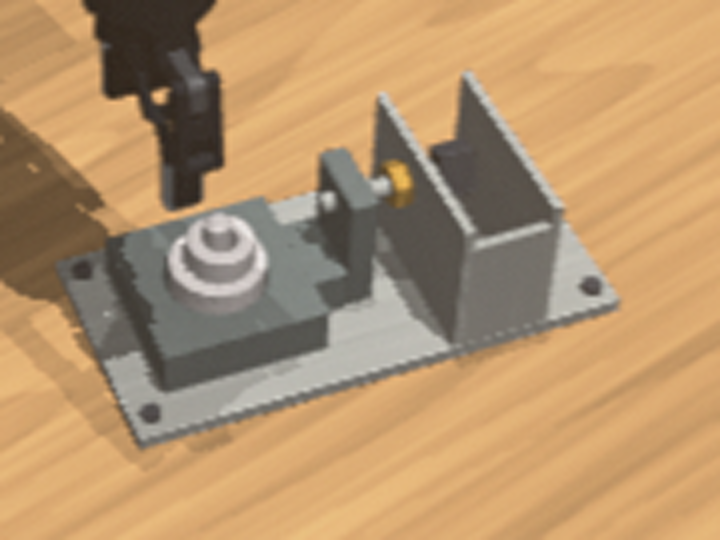

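```bash
python3 - <<'E'
from h import *
d=bot.get_image("wrist")
z=np.load("w16.npz");d["position"]=z["p"];d["rotation"]=z["r"];m=z["m"]
P=w(d,(397.5/7-.5+267,318.5/7-.5+143),.086);print(P,m.T@P)
P=w(d,(402/7-.5+267,259/7-.5+143),.070);print("spacer",P,m.T@P)
print(dl([.6065,-.202,.13]))
E
```

```text
[0.53468025 0.06451184 0.086     ] [ 0.49640064 -0.08708978  0.20842871]
spacer [0.53576718 0.06677207 0.07      ] [ 0.49686173 -0.07109095  0.21090158]
[ 143.    11.4 -197.5]
```

```bash
python3 -m jog '[[[0.0204,0,-0.0276],0,1],[[0.0204,0,-0.0276],0,1],[[0.0204,0,-0.0276],0,1],[[0.0204,0,-0.0276],0,1],[[0.0204,0,-0.0276],0,1]]'; python3 -m jog '[[[0.0204,0.006,-0.0276],0,1],[[0.0204,0.006,-0.0276],0,1],[[0,0,0],0,1],[[0,0,0],0,1],[[0,0,0],0,1]]'; python3 - <<'E'
from h import *
d=bot.get_image("wrist");o,m=pose();print(hd(),o["tcp_pos"])
cv2.imwrite("pics/w17.png",d["img"])
np.savez("w17.npz",p=d["position"],r=d["rotation"],m=m,t=o["tcp_pos"])
q=proj(d,[.6055,-.2015,.010])[0].astype(int);print(q);crop(d,q[0]-65,q[1]-50,130,6,"pics/w17a.png")
E
```

```text
t: 16.53
tcp_pos: [0.5842, -0.1347, 0.1418]
tool_rot: [-1.559, 0.218, -0.215]
force: [0.6, -0.1, 0.3]
width: 0.999
t: 16.95
tcp_pos: [0.6076, -0.1974, 0.1298]
tool_rot: [-1.559, 0.219, -0.215]
force: [-1.4, 0.4, 0.8]
width: 1.001
-15.792356590815809 [ 0.60767927 -0.19702511  0.13030714]
[320 233]
```

View pics/w17.png

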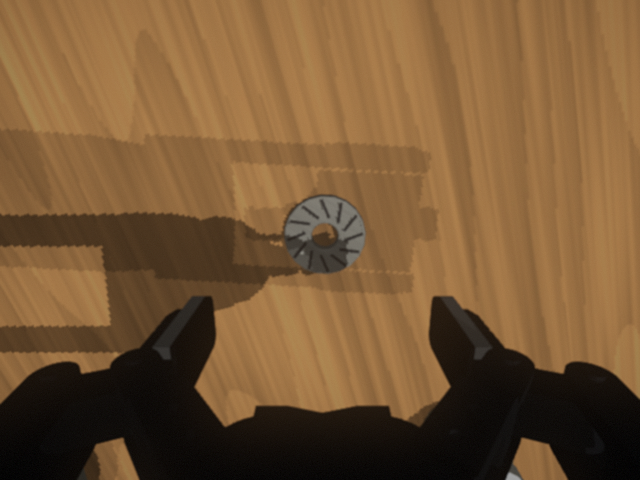

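View pics/w17a.png

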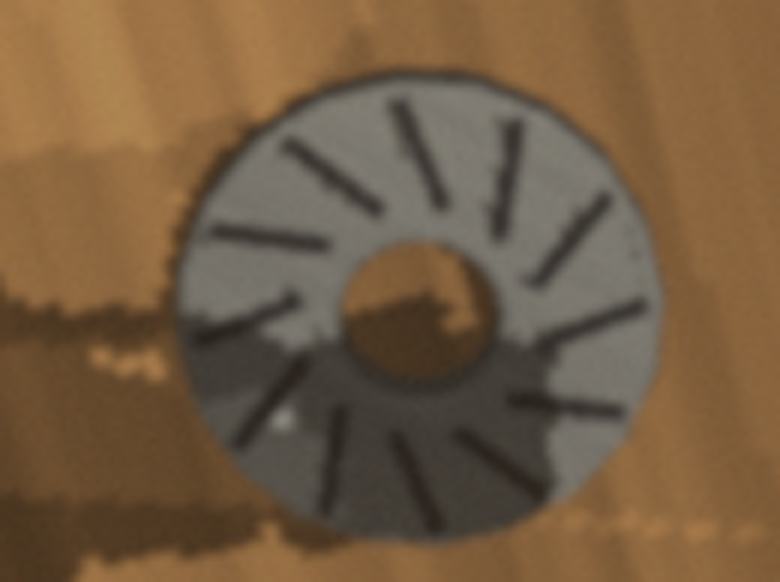

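```bash
python3 - <<'E'
from h import *
from scipy.optimize import least_squares
d=bot.get_image("wrist");o,m=pose();print(o["tcp_pos"])
z=np.load("w17.npz");d["position"]=z["p"];d["rotation"]=z["r"];m=z["m"]
g=lambda u,o:(u+.5)/6-.5+o
for R_,e in((.031,(178,661,78,542)),(.010,(340,498,239,392))):
  def f(x):
    q=proj(d,circ([x[0],x[1],.010],R_,m));return [q[:,0].min()-g(e[0],255),q[:,0].max()-g(e[1],255),q[:,1].min()-g(e[2],183),q[:,1].max()-g(e[3],183)]
  r=least_squares(f,[.6,-.2]);print(r.x,r.fun,m.T@[*r.x,0],m.T@([*r.x,0]-z["t"]),dl([*r.x,0]))
E
```

```text
[ 0.60780084 -0.19690866  0.13077642]
[ 0.60774575 -0.20369432] [-0.99106798  0.98999023 -0.79465004  0.97347388] [ 0.64024056 -0.00126069 -0.03060578] [ 0.00213159  0.13029911 -0.00648307] [  1.9 130.8  -6.6]
[ 0.60775328 -0.20344751] [-0.13400058  0.13397214 -0.00170496  0.0047167 ] [ 0.64018063 -0.00126042 -0.03036624] [ 0.00207167  0.13029938 -0.00624353] [  1.9 130.8  -6.4]
```

```bash
python3 -m jog '[[[0.0017,0.035,-0.0064],0,1],[[0,0.035,0],0,1],[[0,0.035,0],0,1],[[0,0.02,0],0,1],[[0,0.0085,0],0,1]]'; python3 -m jog '[[[0,0.003,0],0,1],[[0,0,0],0,1],[[0,0,0],0,1],[[0,0,0],0,1]]'; python3 - <<'E'
from h import *
d=bot.get_image("wrist");o,m=pose();print(hd(),o["tcp_pos"],m.T@o["tcp_pos"])
cv2.imwrite("pics/w18.png",d["img"])
E
```

```text
t: 17.47
tcp_pos: [0.6056, -0.2028, -0.0056]
tool_rot: [-1.558, 0.221, -0.211]
force: [-1.7, 0.2, -0.1]
width: 1.0
t: 17.8
tcp_pos: [0.6093, -0.2052, -0.0034]
tool_rot: [-1.561, 0.214, -0.22]
force: [-0.1, 1.2, 0.1]
width: 0.999
-15.841444989780635 [ 0.60911405 -0.2052719  -0.00353288] [ 0.64199883  0.00573728 -0.03120153]
```

View pics/w18.png

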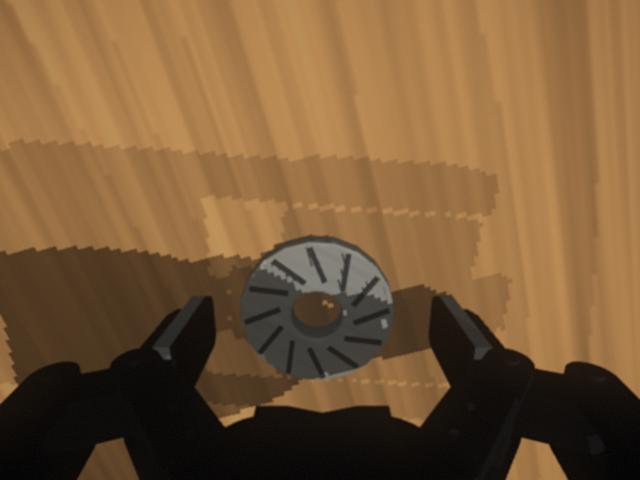

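```bash
python3 -m jog '[[[-0.0015,0.002,0],0,1],[[0,0,0],0,0.3],[[0,0,0],0,-1],[[0,0,0],0,-1],[[0,0,0],0,-1]]'; python3 -m jog '[[[0,0,0],0,-1],[[0,0,0],0,-1],[[0,0,0],0,-1]]';  python3 - <<'E'
from h import *
d=bot.get_image("wrist");o,m=pose();print(hd(),o["tcp_pos"],m.T@o["tcp_pos"])
cv2.imwrite("pics/w19.png",d["img"])
E
```

```text
t: 18.27
tcp_pos: [0.6072, -0.2049, -0.0048]
tool_rot: [-1.56, 0.216, -0.219]
force: [-1.8, 1.7, 13.0]
width: 0.697
t: 18.52
tcp_pos: [0.6072, -0.2049, -0.0048]
tool_rot: [-1.56, 0.216, -0.219]
force: [-1.4, 0.8, 12.5]
width: 0.695
-15.85770663000597 [ 0.60723514 -0.20492735 -0.00480302] [ 0.64010961  0.00624055 -0.03120167]
```

View pics/w19.png

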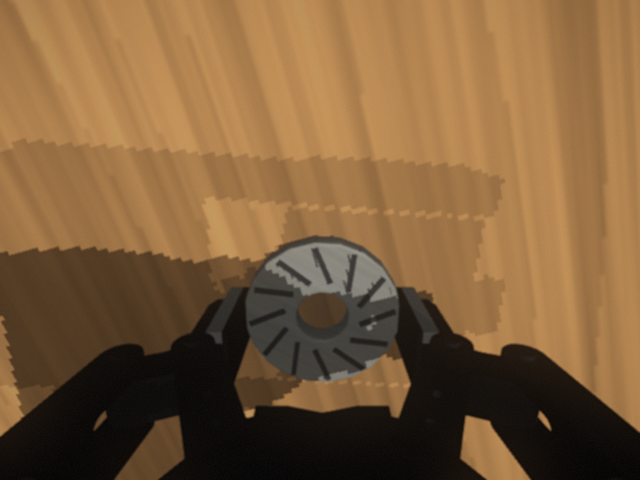

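```bash
python3 -m jog '[[[0,-0.01,0],0,-1],[[0,-0.025,0],0,-1],[[0,-0.035,0],0,-1],[[0,-0.035,0],0,-1],[[0,-0.005,0],0,-1]]'; python3 -m jog '[[[0,0,0],0,-1],[[0,0,0],0,-1],[[0,0,0],0,-1]]';python3 - <<'E'
from h import *
d=bot.get_image("wrist");o,m=pose();print(hd(),o["tcp_pos"],m.T@o["tcp_pos"],o["force"],o["width"])
np.savez("w20.npz",p=d["position"],r=d["rotation"],m=m,t=o["tcp_pos"])
crop(d,230,225,180,4,"pics/w20.png")
E
```

```text
t: 18.98
tcp_pos: [0.6099, -0.2059, 0.1094]
tool_rot: [-1.562, 0.208, -0.226]
force: [0.7, -0.1, -0.9]
width: 0.691
t: 19.23
tcp_pos: [0.6051, -0.2041, 0.1006]
tool_rot: [-1.559, 0.22, -0.214]
force: [-0.3, 0.3, -2.7]
width: 0.699
-15.853152122895617 [ 0.60510954 -0.20413274  0.10035424] [ 0.63740773 -0.10318585 -0.03102859] [ 0.05873259 -0.0802013  -1.44112881] 0.6938900083802242
```

View pics/w20.png

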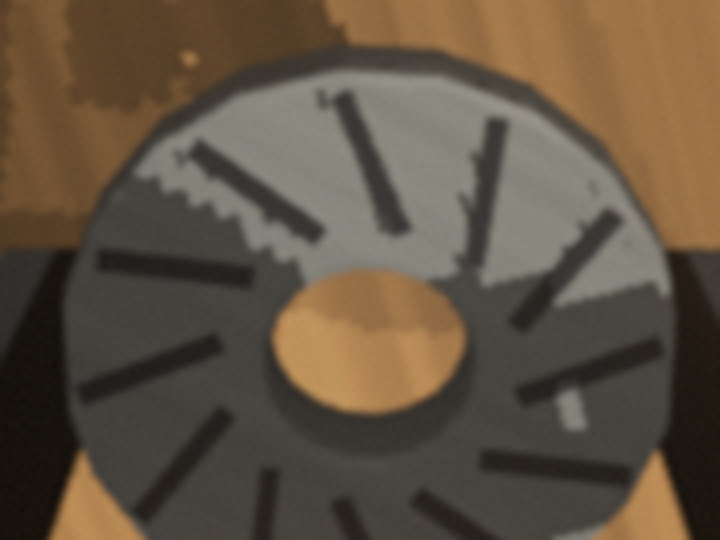

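```bash
python3 - <<'E'
from h import *
from scipy.optimize import least_squares
d=bot.get_image("wrist");o,m0=pose()
z=np.load("w20.npz");d["position"]=z["p"];d["rotation"]=z["r"];m=z["m"]
g=lambda u,o:(u+.5)/4-.5+o
for R_,e in((.031,(64,674,70)),(.010,(267,475,267,458))):
  def f(x):
    q=proj(d,circ(z["t"]+m@[x[0],-.0148,x[1]],R_,m));a= [q[:,0].min()-g(e[0],230),q[:,0].max()-g(e[1],230),q[:,1].min()-g(e[2],225)]
    return a+([q[:,1].max()-g(e[3],225)] if len(e)>3 else [])
  r=least_squares(f,[0,0]);print(r.x*1e3,r.fun)
print(m0.T@o["tcp_pos"])
E
```

```text
[0.11510514 0.2296967 ] [-2.60489139  2.60954136  0.31683232]
[0.30582437 1.03230719] [ 0.56124127 -0.56150776  1.02049972 -1.13076412]
[ 0.63763307 -0.10307268 -0.03102961]
```

```bash
python3 -m jog '[[[-0.0177,-0.001,0.0298],0,-1],[[-0.0177,-0.001,0.0298],0,-1],[[-0.0177,0,0.0298],0,-1],[[-0.0177,0,0.0298],0,-1],[[-0.0177,0,0.0298],0,-1]]'; python3 -m jog '[[[-0.0177,0,0.0298],0,-1],[[-0.0177,0,0.0298],0,-1],[[-0.0174,0,0.030],0,-1],[[0,0,0],0,-1],[[0,0,0],0,-1]]';python3 -m jog '[[[0,0,0],0,-1],[[0,0,0],0,-1],[[0,0,0],0,-1]]';python3 - <<'E'
from h import *
d=bot.get_image("wrist");o,m=pose();print(hd(),o["tcp_pos"],dl([.5340,.0642,.0652]),o["force"])
crop(d,230,215,180,4,"pics/w21.png")
E
```

```text
t: 19.75
tcp_pos: [0.5607, -0.0357, 0.1033]
tool_rot: [-1.56, 0.22, -0.216]
force: [0.8, -0.5, -1.5]
width: 0.695
t: 20.17
tcp_pos: [0.5347, 0.065, 0.1036]
tool_rot: [-1.561, 0.216, -0.213]
force: [-0.1, -0.6, -0.9]
width: 0.697
t: 20.42
tcp_pos: [0.536, 0.0624, 0.1043]
tool_rot: [-1.56, 0.219, -0.218]
force: [0.5, 0.5, -0.9]
width: 0.696
-15.955195152573783 [0.53597701 0.06239709 0.1043248 ] [-2.4 39.1  1.2] [ 0.2593161   0.26946089 -2.09005149]
```

View pics/w21.png

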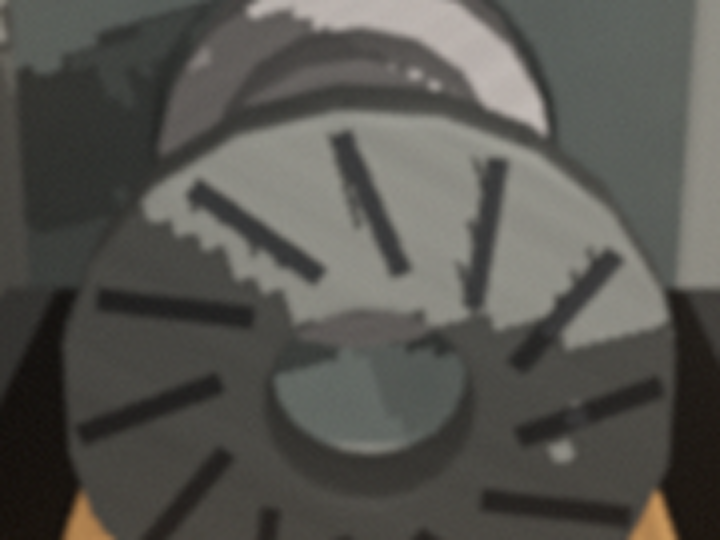

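Correcting the offset. I'll descend partway and check the hole before engaging.

```bash
python3 -m jog '[[[-0.0019,0.006,0.0009],0,-1],[[0,0.006,0],0,-1],[[0,0,0],0,-1],[[0,0,0],0,-1],[[0,0,0],0,-1]]';python3 - <<'E'
from h import *
d=bot.get_image("wrist");o,m=pose();print(hd(),o["tcp_pos"],dl([.5340,.0642,.0652]),o["force"])
crop(d,230,215,180,4,"pics/w22.png")
E
```

```text
t: 20.88
tcp_pos: [0.5342, 0.0648, 0.0924]
tool_rot: [-1.56, 0.217, -0.217]
force: [1.2, -0.2, -1.7]
width: 0.697
-15.850509747597084 [0.53429618 0.06486808 0.09263786] [-0.1 27.4 -0.7] [ 0.17693598 -0.11578353 -1.75428334]
```

View pics/w22.png

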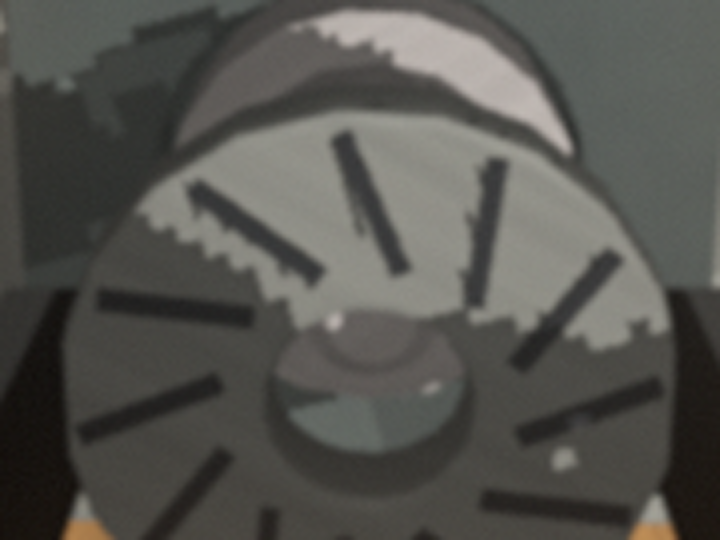

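```bash
python3 -m jog '[[[0,0.005,-0.0005],0,-1],[[0,0.004,0],0,-1],[[0,0,0],0,-1],[[0,0,0],0,-1]]';python3 - <<'E'
from h import *
d=bot.get_image("wrist");o,m=pose();print(hd(),o["tcp_pos"],dl([.5340,.0642,.0652]),o["force"])
crop(d,230,215,180,4,"pics/w23.png")
E
```

```text
t: 21.27
tcp_pos: [0.5337, 0.0644, 0.0832]
tool_rot: [-1.56, 0.218, -0.216]
force: [0.2, -0.3, -2.2]
width: 0.694
-15.846861578556712 [0.53393651 0.06444291 0.08341397] [ 0.1 18.2 -0.2] [ 0.41999067  0.26787984 -0.98162181]
```

View pics/w23.png

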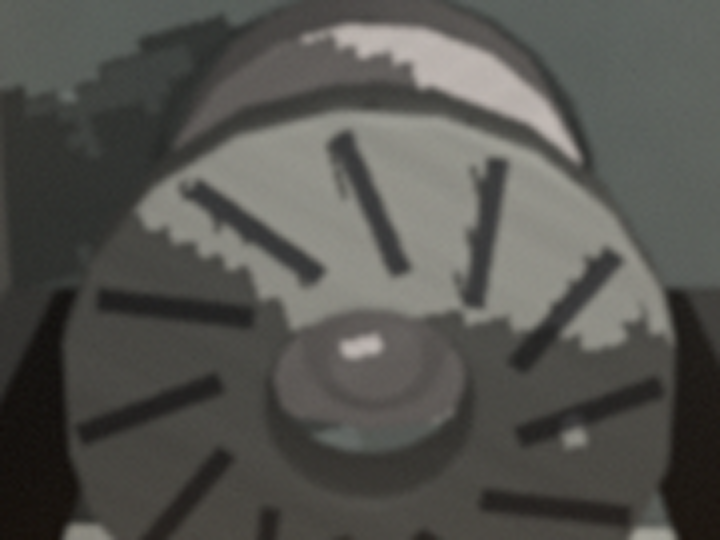

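```bash
python3 -m jog '[[[0,0.004,0],0,-1],[[0,0.004,0],0,-1],[[0,0.004,0],0,-1],[[0,0.003,0],0,-1],[[0,0.002,0],0,-1]]';python3 -m jog '[[[0,0.001,0],0,-1],[[0,0,0],0,-1],[[0,0,0],0,-1]]';python3 - <<'E'
from h import *
d=bot.get_image("wrist");o,m=pose();print(hd(),o["tcp_pos"],dl([.5340,.0642,.0652]),o["force"])
crop(d,230,215,180,4,"pics/w24.png")
E
```

```text
t: 21.73
tcp_pos: [0.5337, 0.0644, 0.066]
tool_rot: [-1.56, 0.218, -0.216]
force: [-0.4, -0.6, -2.5]
width: 0.696
t: 21.98
tcp_pos: [0.5342, 0.0644, 0.0657]
tool_rot: [-1.56, 0.217, -0.217]
force: [-0.5, 0.1, -1.5]
width: 0.691
-15.850638392424758 [0.53419267 0.06444147 0.06570137] [-0.1  0.5 -0.3] [-0.59238225  0.87278872 -1.53318103]
```

View pics/w24.png

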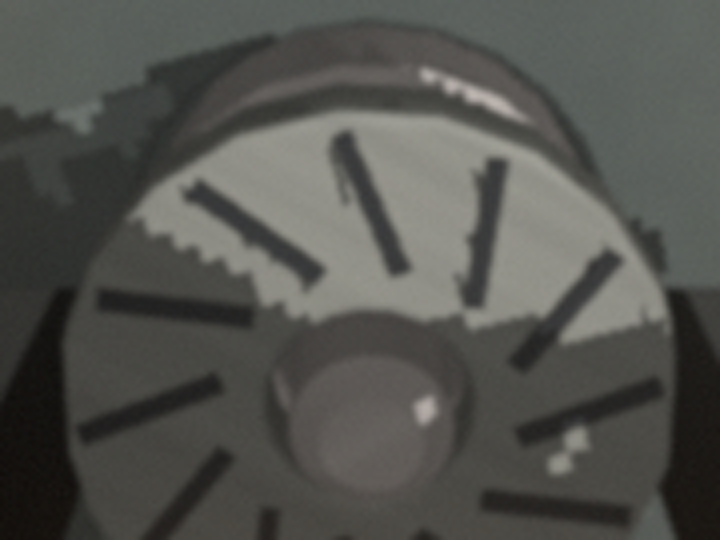

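```bash
python3 -m jog '[[[0,0.001,0],0,-1],[[0,0,0],0,-1],[[0,0,0],0,0.6],[[0,0,0],0,1],[[0,0,0],0,1]]';python3 -m jog '[[[0,0,0],0,1],[[0,-0.03,0],0,1],[[0,-0.04,0],0,1],[[0,-0.04,0],0,1],[[0,-0.02,0.03],0,1]]';python3 -m jog '[[[0,0,0.02],0,1],[[0,0,0.01],0,1],[[0,0,0],0,1],[[0,0,0],0,1],[[0,0,0],0,1]]';python3 - <<'E'
from h import *
d=bot.get_image("wrist");o,m=pose();print(hd(),o["tcp_pos"],m.T@o["tcp_pos"])
np.savez("w25.npz",p=d["position"],r=d["rotation"],m=m,t=o["tcp_pos"])
cv2.imwrite("pics/w25.png",d["img"])
s=bot.get_image("scene");crop(s,290,190,180,4,"pics/s25.png")
E
```

```text
t: 22.45
tcp_pos: [0.5342, 0.0644, 0.0647]
tool_rot: [-1.56, 0.217, -0.217]
force: [-0.5, 0.2, -0.6]
width: 0.997
t: 22.87
tcp_pos: [0.5431, 0.0905, 0.1994]
tool_rot: [-1.56, 0.215, -0.225]
force: [0.7, -0.2, 0.2]
width: 1.001
t: 23.28
tcp_pos: [0.5494, 0.1212, 0.1933]
tool_rot: [-1.561, 0.22, -0.215]
force: [0.2, -0.3, -0.0]
width: 1.002
-15.881216653788634 [0.54952948 0.12112043 0.19343807] [ 0.49496039 -0.19503192  0.26654805]
```

View pics/w25.png

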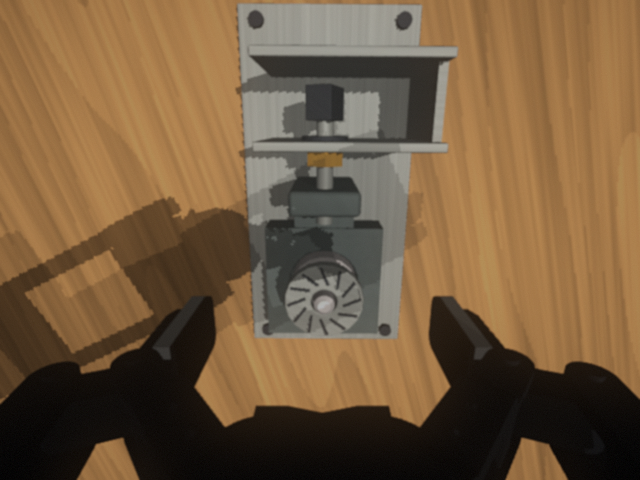

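View pics/s25.png

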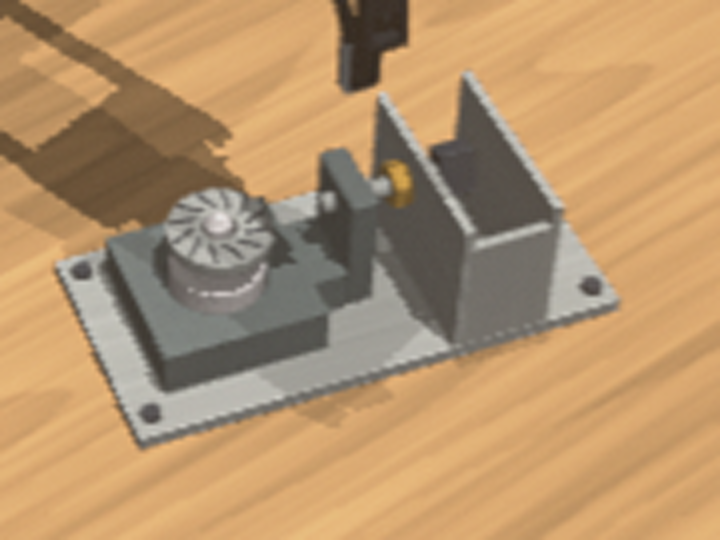

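```bash
python3 - <<'E'
from h import *
d=bot.get_image("wrist")
crop(d,230,0,240,3,"pics/w26.png");np.savez("w26.npz",p=d["position"],r=d["rotation"])
E
```

```text
(no output)
```

View pics/w26.png

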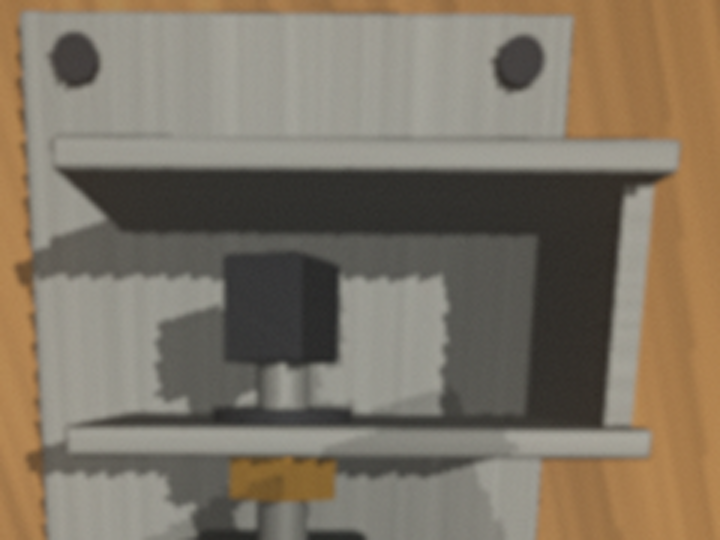

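```bash
python3 - <<'E'
from h import *
from scipy.optimize import least_squares
d=bot.get_image("wrist");o,m=pose();z=np.load("w26.npz");d["position"]=z["p"];d["rotation"]=z["r"]
pts=[((53,137),(-45,102,105)),((53,165),(-45,96,105)),((679,143),(76,102,105)),((677,170),(76,96,105)),((68,427),(-45,48,105)),((70,453),(-45,42,105)),((650,430),(76,48,105)),((650,456),(76,42,105)),((22,12),(-70,150,10)),((572,16),(76,150,10))]
uv=np.array([((u+.5)/3-.5+230,(v+.5)/3-.5) for (u,v),_ in pts])
def f(x):
    c,s=np.cos(x[2]),np.sin(x[2]);P=[(x[0]+(c*a-s*b)/1e3,x[1]+(s*a+c*b)/1e3,h/1e3) for _,(a,b,h) in pts];return (proj(d,P)-uv).ravel()
r=least_squares(f,[.555,.137,-.28]);x=r.x;print(x,np.degrees(x[2]),np.round(r.fun.reshape(-1,2),1).tolist())
c,s=np.cos(x[2]),np.sin(x[2]);L=lambda a,b,h:np.array([x[0]+(c*a-s*b)/1e3,x[1]+(s*a+c*b)/1e3,h/1e3])
print("bolt",L(0,72,75),"pocket",L(0,-75,30),hd(),o["tcp_pos"],dl(L(0,72,56)))
for phi in(.28,.36,.44):  # predicted top corners
    q=[];
    for yy in(61,83):
        for xx in(-9,9): q.append(L(xx*np.cos(phi)-14*np.sin(phi),yy,75+xx*np.sin(phi)+14*np.cos(phi)))
    p=proj(d,q);print(phi,np.round((p+.5-[230,0])*3).tolist())
E
```

```text
[ 0.55505396  0.13545934 -0.28389491] -16.265980156954456 [[-0.7, -0.7], [-0.2, 1.4], [1.2, -1.3], [0.8, 1.1], [-1.1, -0.4], [-1.3, 0.9], [1.2, -0.2], [0.2, 1.1], [-1.2, -0.6], [0.9, -0.7]]
bolt [0.57522093 0.20457731 0.075     ] pocket [0.5340467  0.06346146 0.03      ] -15.904246746095048 [0.55004749 0.12131201 0.19409072] [  1.5 138.   87.1]
0.28 [[227.0, 362.0], [307.0, 363.0], [226.0, 254.0], [308.0, 252.0]]
0.36 [[223.0, 362.0], [301.0, 362.0], [223.0, 255.0], [302.0, 252.0]]
0.44 [[220.0, 363.0], [295.0, 362.0], [219.0, 255.0], [296.0, 252.0]]
```

```bash
python3 -m jog '[[[0.0012,0,0.03],0.4,0.2],[[0,0,0.03],0,0.2],[[0,0,0.0271],0,0.2],[[0,0,0],0,0.2],[[0,0,0],0,0.2]]';python3 -m jog '[[[0,0,0],0,0.2],[[0,0,0],0,0.2],[[0,0,0],0,0.2]]';python3 - <<'E'
from h import *
d=bot.get_image("wrist");o,m=pose();print(hd(),o["tcp_pos"],dl([.5752,.2046,.054]),o["width"])
cv2.imwrite("pics/w27.png",d["img"])
E
```

```text
t: 23.9
tcp_pos: [0.5757, 0.206, 0.194]
tool_rot: [-1.56, 0.222, -0.221]
force: [0.7, 0.3, -0.4]
width: 0.6
t: 24.15
tcp_pos: [0.5755, 0.2043, 0.1947]
tool_rot: [-1.559, 0.224, -0.223]
force: [-0.1, -0.2, 0.2]
width: 0.595
-16.318817512322 [0.57560444 0.20449563 0.19480221] [ -0.4 140.8  -0. ] 0.5973219155671687
```

View pics/w27.png

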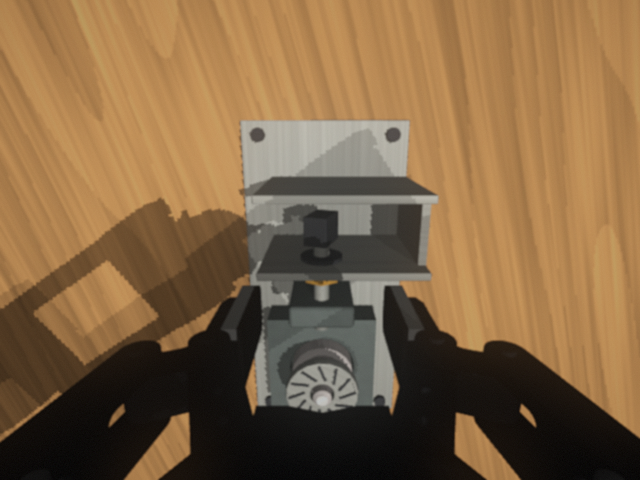

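```bash
python3 -m jog '[[[0,0.03,0],0,0.2],[[0,0.025,0],0,0.2],[[0,0.015,0],0,0.2],[[0,0,0],0,0.2],[[0,0,0],0,0.2]]';python3 - <<'E'
from h import *
d=bot.get_image("wrist");o,m=pose();print(hd(),o["tcp_pos"],dl([.5752,.2046,.054]),o["width"])
cv2.imwrite("pics/w28.png",d["img"])
E
```

```text
t: 24.62
tcp_pos: [0.5755, 0.2049, 0.1244]
tool_rot: [-1.56, 0.224, -0.222]
force: [-0.0, 1.3, -0.4]
width: 0.603
-16.282742389657557 [0.57633222 0.20528226 0.12551097] [-1.  71.5 -1. ] 0.5997919600756838
```

View pics/w28.png

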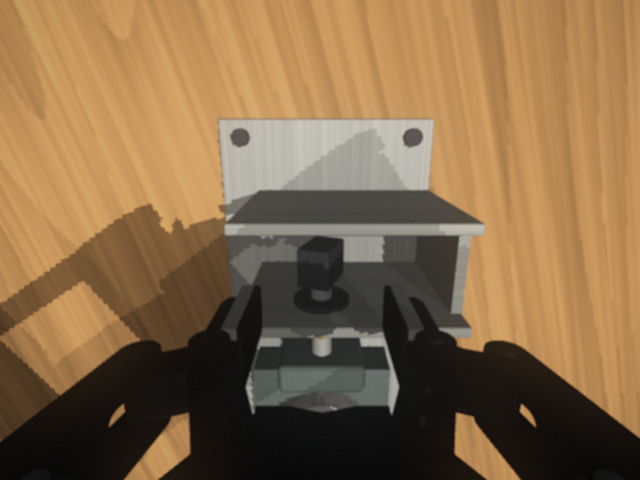

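```bash
python3 -m jog '[[[-0.0008,0.02,-0.0007],0,0.2],[[0,0.02,0],0,0.2],[[0,0.018,0],0,0.2],[[0,0.01,0],0,0.2],[[0,0.003,0],0,0.2]]';python3 -m jog '[[[0,0,0],0,0.2],[[0,0,0],0,0.2],[[0,0,0],0,0.2]]';python3 - <<'E'
from h import *
d=bot.get_image("wrist");o,m=pose();print(hd(),o["tcp_pos"],dl([.5752,.2046,.054]),o["width"],o["force"])
cv2.imwrite("pics/w29.png",d["img"])
E
```

```text
t: 25.08
tcp_pos: [0.5747, 0.2049, 0.0532]
tool_rot: [-1.56, 0.223, -0.222]
force: [-0.2, 0.2, -0.0]
width: 0.602
t: 25.33
tcp_pos: [0.5758, 0.2054, 0.0551]
tool_rot: [-1.558, 0.221, -0.225]
force: [0.5, 0.4, 0.6]
width: 0.599
-16.2487910976406 [0.57567204 0.20535483 0.05498544] [-0.2  1.  -0.9] 0.6009237164886917 [-0.81071621 -0.26601632 -0.68849657]
```

View pics/w29.png

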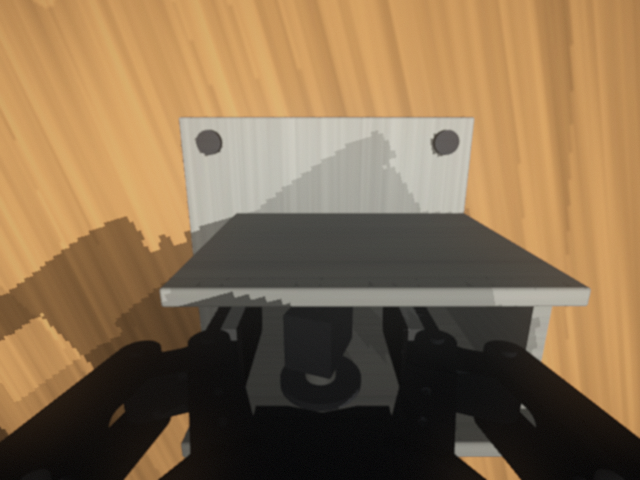

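```bash
python3 -m jog '[[[0,0.001,0],0,-0.2],[[0,0,0],0,-0.4],[[0,0,0],0,-0.5],[[0,0,0],0,-1],[[0,0,0],0,-1]]';python3 -m jog '[[[0,0,0],0,-1],[[0,0,0],0,-1],[[0,0,0],0,-1],[[0,0,0],0,-1],[[0,0,0],0,-1]]';python3 - <<'E'
from h import *
d=bot.get_image("wrist");o,m=pose();print(hd(),o["tcp_pos"],dl([.5752,.2046,.054]),o["width"],o["force"],o["ft_torque"],m.round(4).tolist())
cv2.imwrite("pics/w30.png",d["img"])
s=bot.get_image("scene");crop(s,370,190,100,6,"pics/s30.png")
E
```

```text
t: 25.8
tcp_pos: [0.5749, 0.2052, 0.0531]
tool_rot: [-1.559, 0.222, -0.223]
force: [-1.9, 0.1, 5.1]
width: 0.204
t: 26.22
tcp_pos: [0.5749, 0.2052, 0.0531]
tool_rot: [-1.559, 0.222, -0.223]
force: [-1.8, 0.8, 5.4]
width: 0.202
-16.251498867293336 [0.57484508 0.20516772 0.05314479] [ 0.5 -0.9 -0.4] 0.20335917364964384 [-2.25537764 -0.12699452  5.02562098] [-0.06361727  0.08366887 -0.01475838] [[0.96, 0.0005, 0.2799], [-0.2799, 0.0003, 0.96], [0.0003, -1.0, 0.0005]]
```

View pics/w30.png

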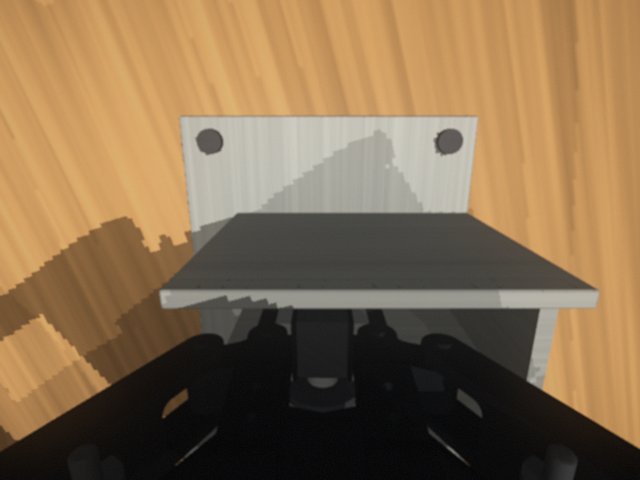

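View pics/s30.png

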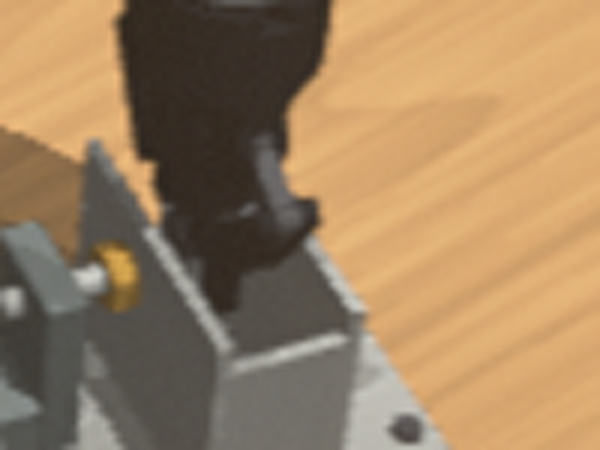

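```bash
python3 - <<'E'
from h import *
d=bot.get_image("wrist");o,m=pose()
im=d["img"][295:420,255:395];im=np.clip(im.astype(float)*2.5,0,255).astype(np.uint8)
cv2.imwrite("pics/w31.png",cv2.resize(im,None,fx=5.5,fy=4.5,interpolation=cv2.INTER_CUBIC))
B=np.array([.5752,.2046,.075]);yaw=-.2839;c,s=np.cos(yaw),np.sin(yaw);ex=np.array([c,s,0]);ey=np.array([-s,c,0]);ez=np.array([0,0,1])
for ph in(-.06,0,.06,.12):
    q=[B+ex*(a*np.cos(ph)-b*np.sin(ph))+ez*(a*np.sin(ph)+b*np.cos(ph))+ey*y for y in(.011,-.011) for b in(.014,-.014) for a in(-.009,.009)]
    print(ph,np.round((proj(d,q)+.5-[255,295])*[5.5,4.5]).astype(int).tolist())
E
```

```text
-0.06 [[240, 126], [540, 119], [241, -34], [486, -39], [247, 382], [532, 372], [246, 183], [481, 176]]
0 [[227, 123], [527, 123], [253, -37], [498, -37], [234, 377], [519, 377], [258, 179], [493, 179]]
0.06 [[214, 119], [513, 126], [265, -39], [510, -34], [221, 372], [506, 381], [269, 176], [504, 183]]
0.12 [[201, 115], [499, 130], [277, -42], [521, -32], [210, 367], [493, 385], [281, 174], [515, 186]]
```

View pics/w31.png

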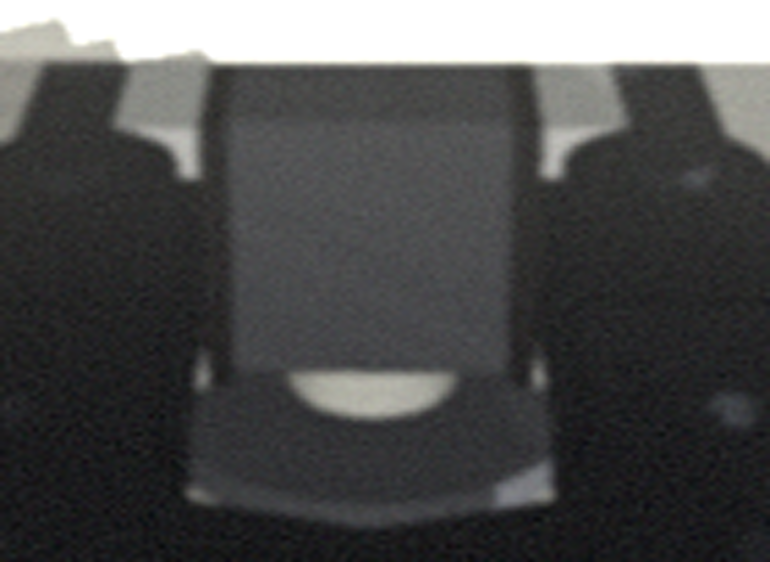

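```bash
python3 - <<'E'
from h import *
ims=np.mean([bot.get_image("wrist")["img"].astype(float).mean(2) for _ in range(3)],0)
g=ims
def edge(cols,r0,r1):
    out=[]
    for c in cols:
        p=np.diff(g[r0:r1,c]);p=np.abs(p);out.append((p*np.arange(len(p))).sum()/p.sum()+r0)
    return np.polyfit(cols,out,1)[0],np.round(out,1)
for c in (300,305,310,335,340,345):print(c,np.round(g[314:326,c],0).astype(int),np.round(g[370:384,c]).astype(int))
E
```

```text
300 [30 30 30 28 29 29 28 31 32 35 34 35] [28 28 28 30 29 28 26 24 22 20 23 21 21 21]
305 [29 29 29 28 28 28 30 31 31 34 34 34] [28 27 28 27 28 29 27 23 21 21 21 20 21 21]
310 [30 29 29 30 28 28 29 31 32 34 34 34] [29 27 27 28 27 26 29 39 51 58 58 57 52 43]
335 [29 30 31 29 31 28 29 30 32 33 32 32] [28 30 28 28 28 27 29 36 48 56 56 54 48 39]
340 [30 30 30 30 29 30 29 29 33 33 34 34] [29 29 30 29 29 28 27 25 23 20 21 20 21 21]
345 [30 29 30 29 30 30 29 31 32 34 34 35] [29 29 29 28 28 29 28 25 23 21 21 22 22 22]
```

```bash
python3 -m jog '[[[0,0,0],0,-1],[[0,0,0],0,-1],[[0,0,0],0,-1],[[0,0,0],0,-1],[[0,0,0],0,-1]]'; python3 - <<'E'
from h import *
s=bot.get_image("scene");crop(s,290,190,180,4,"pics/s32.png")
o=bot.get_obs();print(o["width"],o["tcp_pos"],o["force"],abs(o["dq"]).max())
t=bot.get_image("top");cv2.imwrite("pics/t32.png",t["img"])
E
```

```text
t: 26.93
tcp_pos: [0.5749, 0.2052, 0.0532]
tool_rot: [-1.559, 0.222, -0.223]
force: [-2.5, 0.2, 6.2]
width: 0.203
0.20433810120855853 [0.57485423 0.20516092 0.05313936] [-1.68827714  0.73593271  5.33650524] 0.0016660669613380145
```

View pics/s32.png

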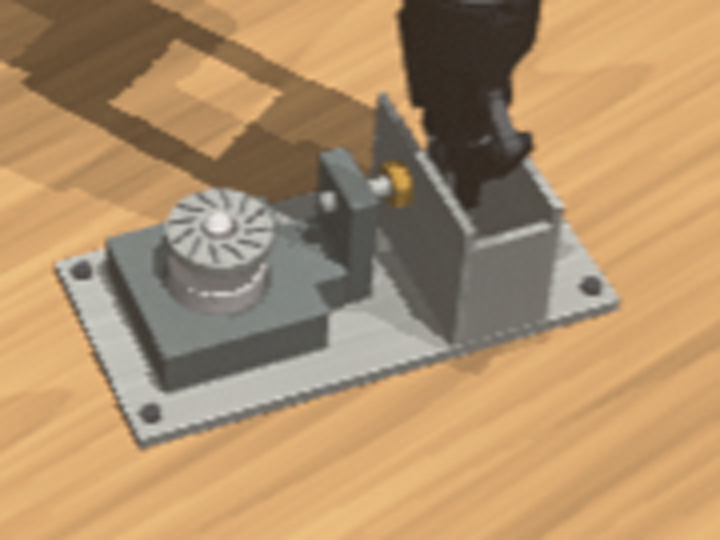

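View pics/t32.png

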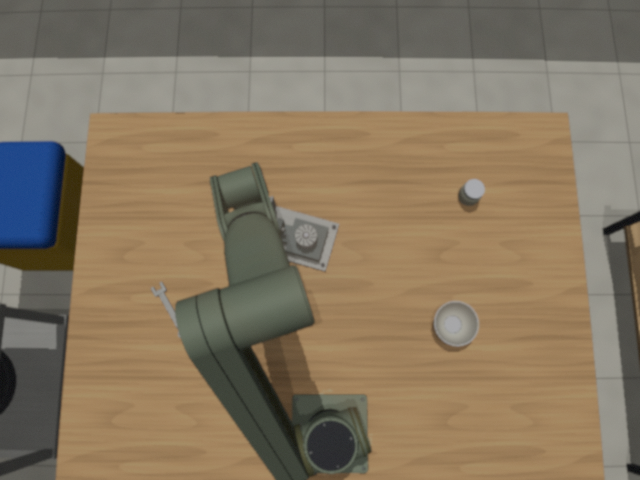

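The stack is complete at about (220,230) in the scene crop, the head is held upright, and the jar, bowl and spanner are where they started. I'm handing the job in.

```bash
python3 -c "
from workcell import bot
print(bot.finish_job())"
```

```text
the job is handed in; nothing more can be done
None
```

The drive is rebuilt and the bolt is held with its flats upright; I handed the job in at about 27 s of the 72 s allowed. I seated the hub in the pocket, then the spacer over the spigot, then the disc on top, and let go of each. I then gripped the bolt head in the gap by its flats, which turned it upright, and finished still holding it.

**Stack:** The last pictures show it seated. The release heights matched the hub on the pocket floor, the spacer on the hub foot and the disc on the spacer. In the picture taken after I let go, the spacer sat about 2 mm off-centre, which is within its play.

**Bolt head:** Its top edges are level in the wrist picture, so it is upright to about 0.01–0.02 rad. The arm was still, with about 5 N on the wrist.

**Check that disagreed:** The gripper opening reads about 1.5 mm wider than I expect for an 18 mm head. That could mean a lean of up to 0.06 rad, but the picture shows none, so I trusted the picture.

**Jar, bowl and spanner:** The jar and bowl look unmoved in the last top view. The arm covers part of the spanner there, but the visible end is where it was.

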